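# Slide the ore sled under the reader bridge

## Robot

A 6-joint arm with a two-finger parallel gripper is mounted at the origin on a cart in front of the work surface, level with it; the furniture and walls round the work are solid. World frame = base frame: x ahead of the robot, y to its left, z up, the work surface at z = 0. Lengths are in m, angles in rad, forces in N, time in s.
With the tool pointing down it reaches from about 0.25 to 0.775 m from the base axis. Payload 4 kg.
Tool frame: the origin (TCP) lies midway between the tips of the shut fingers; the grasp point (between the pads) lies 19 mm behind it; z points along the fingers, x is the direction in which the jaws open and shut, and the axes are right-handed (so a half turn about z gives the same grasp; the last joint's range is limited). The gripper opens to 94 mm and grips with 3 to 60 N. Pads are 16 mm wide; open, the fingers measure 119 mm over their backs; the gripper's body (75 mm by 177 mm) begins 78 mm behind the grasp point.
Start: joints at [1.09, 0.087, 1.371, -0, 1.684, -0.103], TCP at [0.203, 0.511, 0.166] pointing down, gripper open.
Joint ranges: [-3.1, 3.1], [-0.76, 2.03], [0.27, 2.55], [-1.08, 4.22], [0.17, 2.65], [-2.57, 2.57]. Speed limits (rad/s): [2.79, 2.79, 3.14, 3.14, 3.14, 3.14].

## Interface

Orientations are given as [roll, pitch, yaw] about the fixed x, y, z axes, in that order (R = Rz(yaw) Ry(pitch) Rx(roll)).
In Python, from bench import robot gives the robot as it stands.
- The arm moves only by the shell command python3 -m handwheel 'ROWS'. ROWS is a JSON object of lists of equal length, an entry for each row: "delta_pos": the shift along the tool's x, y, z in mm, a list of three; "rotation": the turn, a rotation vector about the tool's x, y, z in rad, a list of three; "claw": the closure, from -1 (fully open) to 1 (shut). In form: {"delta_pos": [[tx, ty, tz], ...], "rotation": [[wx, wy, wz], ...], "claw": [claw, ...]}. A call has exactly 8 rows; each row shifts and turns the commanded pose from where the row before left it, along the tool's axes as they then stand; what a row does not reach is not made up. A row lasts 1/8 s, in which the tool goes at most 62.5 mm and 10.7 degrees, less where a joint would pass 70% of its speed; a pose out of reach is approached as far as the arm can. A call with a gripper value outside its range is refused whole. The fingers move at their own pace and stop on an object; the grip force is fixed at half the most. Time passes only in rows, so rows that do not move let the fingers close, or fill a call up. It gives the time, the measured TCP pose, the force and the opening at its end, in the units of the state.
- robot.get_obs(): the state, without advancing time (a new reading comes with each control period).
- robot.snapshot(name): name is "scene" or "side" or "wrist"; returns a dict with "color" (400x640x3 uint8, red, green, blue), "intrinsics" (3x3 intrinsics, pixels), "k1" (the pictures are not rectified: a ray, as slopes to the right and down, at radius r is drawn at 1 + k1 r^2 times it, then the intrinsics apply), "eye" and "rotation" of the camera in the world. Camera axes: x right, y down, z forward; pixel columns grow to the right and rows downward; lengths in m; the calibration is good to about 2 mm. A picture is of the moment at which its call begins. There is no depth.
- robot.close_job(): hands the job in, once; it reports no verdict.
The state is a dict: "time": time; "joint_positions": joint angles; "qvel": joint speeds; "joint_torque": joint torques, N m; "tool_pos": TCP position; "ee_rot": TCP orientation; "wrist_force": force on the tool from outside, world axes, zero at the start; "wrist_torque": the same for the moment, N m; "width": finger opening in m.
Only numpy, scipy, OpenCV 4.12 (cv2) and the standard library are available. Lean on these libraries where they do the work, as an engineer would, in place of code of your own. Each camera call takes 0.05 s, during which the arm holds its last target.

## Task

Push the orange sled along the grey board with the fingertips, nose first, in between the flared guides and under the low bridge, until its nose is fully home against the dark stop behind the bridge. Push only: do not pinch the sled, lift it or tip it, do not touch the ore chip, and let the chip ride along in its pocket. Leave the weights, tins and vial where they stand, and finish clear of the sled.

Things in the scene. Friction and masses are not known exactly. Their poses are not given: they have to be found in the camera images.
- reader: Fixed bench reader: grey base board 300 x 220 mm on rubber feet; its flat top, on which the sled slides, is 20 mm above the table. Origin on the table, under the board; x points along the sliding direction (from the open near end to the stop), y left, z up. Board spans x -165 to +135 mm, y -110 to +110 mm.
- lane_mouth (a point): On the board's top at reader x 45 mm, y 0, where the lane begins: rails 14 mm high, 86 mm apart (84 mm just at the mouth), from here to the stop. In front of them two flared guides, 14 mm high, at 17 degrees to the lane, widen the mouth to about 121 mm at reader x -9 mm.
- read_point (a point): On the board's top at reader x 70 mm, y 0, under the middle of the aluminium bridge. The beam spans reader x 45 to 95 mm, y -78 to +78 mm, with 18 mm headroom over the board; its top is 36 mm over the board, and the round white head on it 52 mm.
- stop_mid (a point): On the board's top at reader x 122 mm, y 0: middle of the front face of the dark stop bar, 14 mm high.
- sled: Loose orange sled, about 0.35 kg, on the board: plate 130 long (x) x 76 wide (y) x 10 mm thick, nose corners rounded. Origin at the centre of its underside; +x to its nose, z up. At the tail (x -65 to -57 mm) a wall of full width rises to 20 mm above the underside: push there. Pocket 40 x 40 x 6 mm deep at x 13 mm. With the nose at the stop the tail is 53 mm in front of the beam. Starts up to 0.25 rad askew.
- sled_nose (a point): Middle of the sled's front edge, 65 mm ahead of the sled's origin, half-way up the 10 mm plate.
- ore_mid (a point): Centre of the loose grey ore chip, 25 x 22 x 9 mm, lying in the sled's pocket; its top stands 3 mm above the plate, so it passes 5 mm below the beam.
- weight_200: silver-coloured cylindrical weight with a neck, 35 mm across, 46 mm high, standing loose; origin at the centre of its underside; leave alone
- weight_100: silver-coloured weight, 28 mm across, 38 mm high, standing loose; origin at the centre of its underside; leave alone
- weight_50: brass-coloured weight, 22 mm across, 30 mm high, standing loose; origin at the centre of its underside; leave alone
- vial: clear sample vial with a red cap, 27 mm across, 70 mm high, standing loose; origin at the centre of its underside; leave alone
- tin_a: round aluminium tin with lid, 64 mm across, 30 mm high, standing loose; origin at the centre of its underside; leave alone
- tin_b: smaller round aluminium tin with lid, 50 mm across, 34 mm high, standing loose; origin at the centre of its underside; leave alone
- ore_chip: The same ore chip; origin at the centre of its underside.

How it is judged:
By the outcome, as a careful person would: the job done as asked, in the order asked, and still so for the second after the job is handed in, with the robot touching nothing.
It also fails if it takes over 64 s, if anything falls off the work surface, if the arm or the gripper's body presses on something with over 40 N, if the wrist force passes 120 N, or if a joint passes its speed limit or range.

## Working session

There is one attempt and no reset: what is moved stays moved. The work goes in short steps, Python scripts to look and compute and a shell command to move; the robot and the scene stay as the last step left them, time stands still between calls to the robot, and variables do not carry over. Pictures are saved under pics/ and viewed, and the job is handed in when it is done.

```bash
ls; mkdir -p pics
python3 - <<'E'
from bench import robot
import cv2
o=robot.get_obs()
print({k:o[k] for k in ('time','tool_pos','ee_rot','width','wrist_force')})
for n in ("scene","side","wrist"):
    s=robot.snapshot(n); cv2.imwrite(f'pics/{n}0.png',s['color'][...,::-1]); print(n,s['intrinsics'],s['k1'],s['eye'],s['rotation'])
E
```

```text
pics
{'time': 0.0, 'tool_pos': array([0.20260555, 0.51065507, 0.16492187]), 'ee_rot': array([-3.14141949e+00,  2.15116401e-03,  1.19302553e+00]), 'width': 0.09367705910372802, 'wrist_force': array([ 0.45318434, -0.60158709,  0.43663868])}
scene [[373.60261856   0.         317.3293301 ]
 [  0.         373.60261856 201.01370358]
 [  0.           0.           1.        ]] -0.0170534053578947 [0.19621733 0.54108318 0.8363522 ] [-2.45622136e+00 -7.34692960e-04 -2.61245910e+00]
side [[440.0243222    0.         317.45286725]
 [  0.         440.0243222  201.44524501]
 [  0.           0.           1.        ]] -0.033625853461403614 [-0.00504318 -0.06265774  0.96247216] [-2.60697924 -0.0123139  -1.44632253]
wrist [[317.04021851   0.         317.39496824]
 [  0.         317.04021851 199.34304153]
 [  0.           0.           1.        ]] -0.022887813943891087 [0.13326266 0.5373583  0.38230647] [2.87614727e+00 1.67555121e-03 1.19366117e+00]
```

View pics/scene0.png

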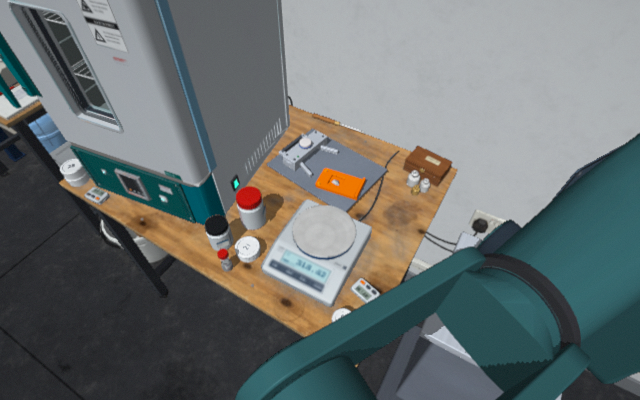

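View pics/side0.png

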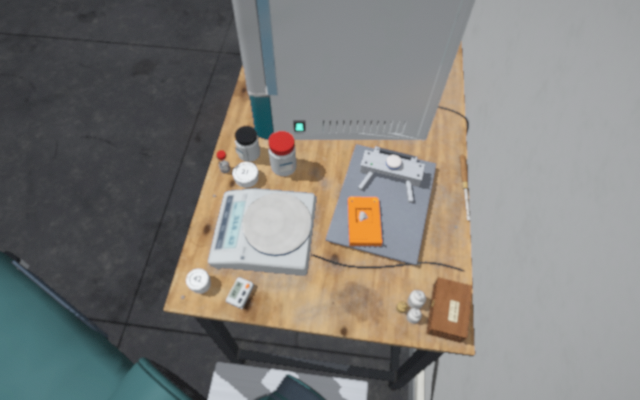

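View pics/wrist0.png

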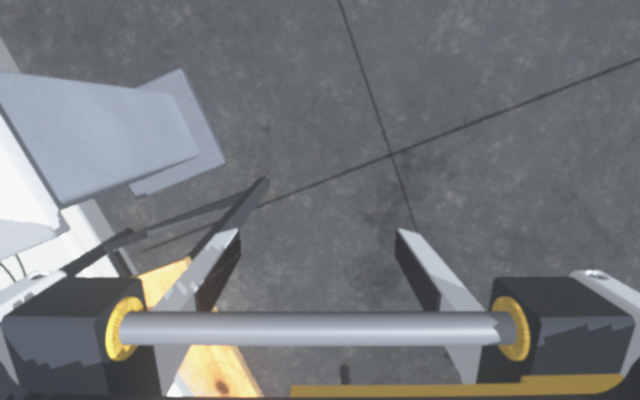

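```bash
cat > h.py <<'E'
import numpy as np, cv2
from scipy.spatial.transform import Rotation as R
def rot(s): 
    return R.from_euler('xyz',s['rotation']).as_matrix() if np.shape(s['rotation'])==(3,) else np.array(s['rotation'])
def cast(s,uv,z):
    uv=np.array(uv,float).reshape(-1,1,2)
    K=s['intrinsics']; d=np.array([s['k1'],0,0,0,0],float)
    n=cv2.undistortPoints(uv,K,d).reshape(-1,2)
    r=np.c_[n,np.ones(len(n))]@rot(s).T
    e=np.array(s['eye']); return e+r*((z-e[2])/r[:,2])[:,None]
def proj(s,P):
    P=np.array(P,float).reshape(-1,3); c=(P-s['eye'])@rot(s)
    return cv2.projectPoints(c,np.zeros(3),np.zeros(3),s['intrinsics'],np.array([s['k1'],0,0,0,0],float))[0].reshape(-1,2)
def crop(s,x0,y0,x1,y1,k,name):
    cv2.imwrite(name,cv2.resize(s['color'][y0:y1,x0:x1,::-1],None,fx=k,fy=k,interpolation=cv2.INTER_CUBIC))
def orange(s,mn=30):
    h=cv2.cvtColor(s['color'],cv2.COLOR_RGB2HSV)
    m=cv2.inRange(h,(7,200,150),(18,255,255))
    c,_=cv2.findContours(m,cv2.RETR_EXTERNAL,cv2.CHAIN_APPROX_NONE)
    return max(c,key=cv2.contourArea)
E
python3 - <<'E'
from bench import robot
from h import *
for n,b in (("scene",(255,95,415,235)),("side",(310,130,470,270))):
    s=robot.snapshot(n); crop(s,*b,5,f'pics/{n}1.png')
    c=orange(s); print(n,rot(s)[:,2],cv2.contourArea(c))
    q=cv2.boxPoints(cv2.minAreaRect(c)); print(q)
    h=cast(s,c.reshape(-1,2),0.030)
    r=cv2.minAreaRect((h[:,:2]*1000).astype(np.float32)); print(r, cv2.boxPoints(r))
E
```

```text
scene [ 0.31901833 -0.54668696 -0.77418388] 846.0
[[314.6549  186.25945]
 [321.50128 164.57936]
 [364.86145 178.27205]
 [358.01508 199.95213]]
((508.1626892089844, -121.82347106933594), (128.37506103515625, 86.0347900390625), 8.10958480834961) [[ 438.5487    -88.290985]
 [ 450.68536  -173.46542 ]
 [ 577.7767   -155.35596 ]
 [ 565.64      -70.18152 ]]
side [ 0.50688189  0.05274336 -0.86040043] 19.0
[[351. 242.]
 [378. 242.]
 [378. 244.]
 [351. 244.]]
((446.7580871582031, -128.6561737060547), (5.151172637939453, 63.448158264160156), 7.413687229156494) [[ 440.1106   -97.52963]
 [ 448.2975  -160.44739]
 [ 453.40558 -159.78271]
 [ 445.2187   -96.86496]]
```

```bash
sleep 1
```

```text
(no output)
```

View pics/scene1.png

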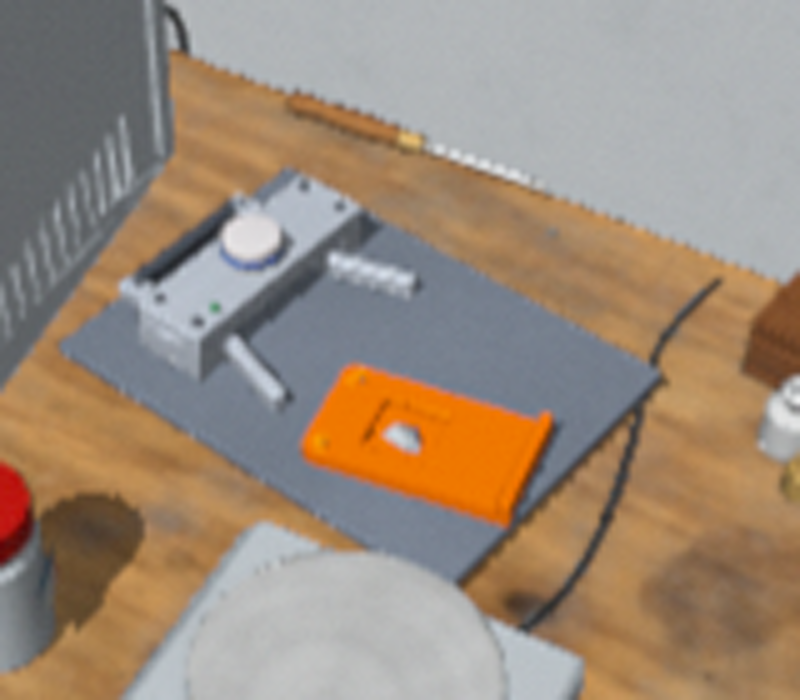

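View pics/side1.png

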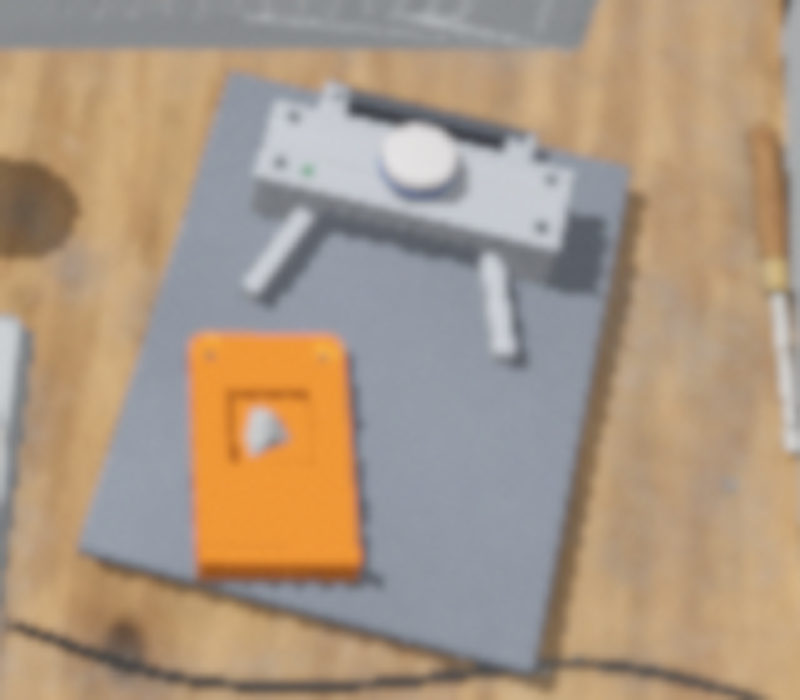

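```bash
cat >> h.py <<'E'
def unc(p,x0,y0,k): return (np.array(p,float)+.5)/k-.5+np.array([x0,y0])
def reader_fit(P):
    # corners BL,BR,FR,FL of board at top
    M=np.array([[135,110],[135,-110],[-165,-110],[-165,110]],float)
    P=np.array(P)[:,:2]*1000
    H=(M-M.mean(0)).T@(P-P.mean(0)); U,S,V=np.linalg.svd(H); r=(U@V).T
    t=P.mean(0)-r@M.mean(0); return np.arctan2(r[1,0],r[0,0]),t,P-(M@r.T+t)
def toR(p,th,t):
    c,s=np.cos(th),np.sin(th); return (np.array(p)[:,:2]*1000-t)@np.array([[c,-s],[s,c]])
E
python3 - <<'E'
from bench import robot
from h import *
q={"scene":([(62,347),(292,168),(662,378),(460,582)],(255,95)),"side":([(232,72),(630,168),(538,672),(82,550)],(310,130))}
for n,(c,o) in q.items():
    s=robot.snapshot(n)
    f=reader_fit(cast(s,unc(c,*o,5),.02)); print(n,f)
    hs=cv2.cvtColor(s['color'],cv2.COLOR_RGB2HSV); m=cv2.inRange(hs,(5,150,100),(20,255,255))
    m[:, :300]=0; m[260:]=0
    cc=max(cv2.findContours(m,cv2.RETR_EXTERNAL,cv2.CHAIN_APPROX_NONE)[0],key=cv2.contourArea)
    ap=cv2.approxPolyDP(cc,2,True).reshape(-1,2); print(ap.tolist())
    print(np.round(toR(cast(s,ap,.03),f[0],f[1])).tolist(), np.round(cast(s,ap,.03)*1000).tolist())
    pk=unc([(310,470),(300,440),(420,437),(455,418)] if n=='scene' else [(265,430),(240,390),(310,395),(310,462)],*o,5)
s=robot.snapshot('side')
E
```

```text
scene (np.float64(-0.15944120907476925), array([ 590.07671031, -171.49882767]), array([[-0.63203149,  0.2802557 ],
       [-1.21662687,  0.71023405],
       [ 1.63843764,  7.79132227],
       [ 0.21022072, -8.78181202]]))
[[323, 169], [316, 181], [317, 187], [357, 198], [364, 178]]
[[-18.0, 25.0], [-33.0, 76.0], [-50.0, 92.0], [-163.0, 52.0], [-134.0, -23.0]] [[576.0, -144.0, 30.0], [570.0, -91.0, 30.0], [556.0, -73.0, 30.0], [438.0, -94.0, 30.0], [454.0, -173.0, 30.0]]
side (np.float64(-0.15907700162867225), array([ 593.14332391, -171.78488619]), array([[-0.85088706, -1.25255357],
       [-1.24992776,  1.93284225],
       [ 1.13740242,  0.28330537],
       [ 0.9634124 , -0.96359404]]))
[[349, 198], [350, 244], [379, 245], [381, 238], [377, 199]]
[[-43.0, 84.0], [-164.0, 51.0], [-147.0, -14.0], [-128.0, -15.0], [-26.0, 17.0]] [[564.0, -82.0, 30.0], [440.0, -95.0, 30.0], [446.0, -163.0, 30.0], [465.0, -166.0, 30.0], [571.0, -151.0, 30.0]]
```

```bash
python3 -m handwheel '{"delta_pos":[[0,0,-45],[0,0,-45],[0,0,-45],[-33,25,0],[-33,25,0],[-33,25,0],[-33,25,0],[-33,25,0]],"rotation":[[0,0,0],[0,0,0],[0,0,0],[0,0,0],[0,0,0],[0,0,0],[0,0,0],[0,0,0]],"claw":[0,0,0,0,0,0,0,0]}'
python3 -m handwheel '{"delta_pos":[[-33,25,0],[-33,25,0],[-33,25,0],[-33,25,0],[-33,25,0],[-33,25,0],[-33,25,0],[-33,25,0]],"rotation":[[0,0,0],[0,0,0],[0,0,0],[0,0,0],[0,0,0],[0,0,0],[0,0,0],[0,0,0]],"claw":[0,0,0,0,0,0,0,0]}'
```

```text
time: 1.4
tool_pos: [0.2583, 0.3105, 0.3012]
ee_rot: [3.141, -0.001, 1.193]
wrist_force: [-0.1, -0.1, -0.4]
width: 0.0469
time: 2.4
tool_pos: [0.3469, -0.0088, 0.3013]
ee_rot: [3.141, -0.0, 1.193]
wrist_force: [-0.2, 0.4, -0.1]
width: 0.0468
```

```bash
python3 -m handwheel '{"delta_pos":[[-32,21,0],[-32,21,0],[-32,21,0],[0,0,0],[0,0,0],[0,0,0],[0,0,0],[0,0,0]],"rotation":[[0,0,0],[0,0,0],[0,0,0],[0,0,-0.12],[0,0,-0.12],[0,0,-0.12],[0,0,-0.12],[0,0,0]],"claw":[0,0,0,0,0,0,0,0]}'
python3 - <<'E'
from bench import robot
from h import *
s=robot.snapshot('wrist');cv2.imwrite('pics/wrist2.png',s['color'][...,::-1])
s=robot.snapshot('side');crop(s,320,180,400,260,8,'pics/side2.png')
E
```

```text
time: 3.4
tool_pos: [0.3698, -0.1199, 0.3012]
ee_rot: [3.141, 0.0, 1.671]
wrist_force: [0.4, -0.2, 0.0]
width: 0.0466
```

View pics/wrist2.png

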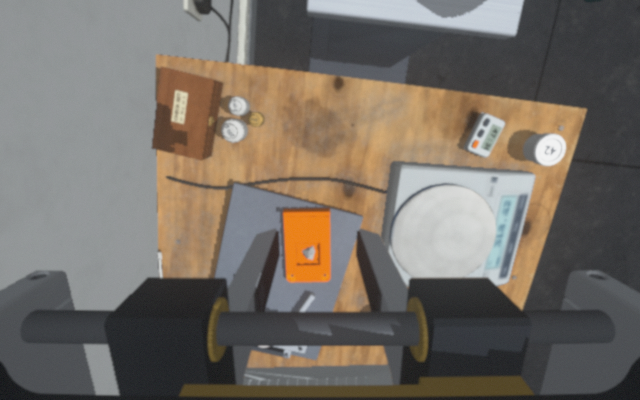

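View pics/side2.png

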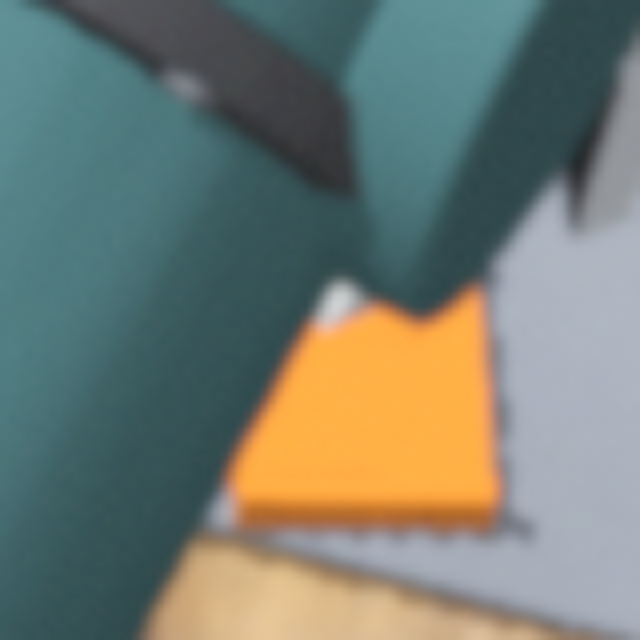

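The wrist view shows the whole sled between the fingers (about px 283–331, 208–282), with its tail edge at row 208. The chip is in its pocket at (309,253). In the side view the arm now covers the sled.

Run:
```python
from bench import robot
from h import *
s=robot.snapshot('wrist');crop(s,270,195,345,295,6,'pics/wrist3.png'); print(s['eye'])
hs=cv2.cvtColor(s['color'],cv2.COLOR_RGB2HSV); m=cv2.inRange(hs,(5,150,100),(20,255,255)); m[300:]=0;m[:190]=0;m[:,:275]=0;m[:,345:]=0
cc=max(cv2.findContours(m,cv2.RETR_EXTERNAL,cv2.CHAIN_APPROX_NONE)[0],key=cv2.contourArea).reshape(-1,2)
T=np.array([593.1,-171.8]);th=-.159
x,y,w,h=cv2.boundingRect(cc);print(x,y,w,h)
def line(sel,z):
    P=cast(s,cc[sel],z)[:,:2]*1000
    v=cv2.fitLine(P.astype(np.float32),cv2.DIST_HUBER,0,.01,.01).ravel();return v
mid=(cc[:,1]>y+18)&(cc[:,1]<y+h-12)
for nm,sel,z in (('right',mid&(cc[:,0]<x+w/2),.03),('left',mid&(cc[:,0]>x+w/2),.03),('nose',(cc[:,1]>y+h-5)&(cc[:,0]>x+10)&(cc[:,0]<x+w-10),.03),('tail',(cc[:,1]<y+5)&(cc[:,0]>x+4)&(cc[:,0]<x+w-5),.04)):
    v=line(sel,z);print(nm,v,np.arctan2(v[1],v[0]),np.degrees(np.arctan(v[1]/v[0])))
```

```text
[ 0.29523698 -0.12933839  0.51838849]
283 209 47 73
right [ 9.9207360e-01  1.2565826e-01  5.1661139e+02 -1.6129620e+02] 0.12599133 7.218771
left [ 9.93856549e-01  1.10676095e-01  5.09316315e+02 -8.81344604e+01] 0.1109033 6.3542905
nose [ 1.01255946e-01 -9.94860411e-01  5.74650391e+02 -1.23079529e+02] -1.4693666 -84.1885
tail [ 1.3860124e-01 -9.9034828e-01  4.4396716e+02 -1.3958258e+02] -1.4317474 -82.03308
```

View pics/wrist3.png

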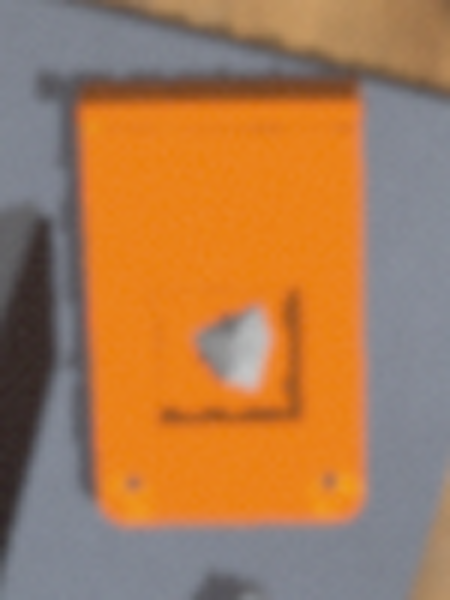

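Run:
```python
from bench import robot
from h import *
s=robot.snapshot('side'); 
for n,p,zs in (('bal',[(315,195),(308,272)],(0,.06,.09)),('jar top',[(282,142),(294,142)],(0,.09,.13)),('oven edge',[(345,139),(430,138)],(0,.1,.2))):
    for z in zs: print(n,z,np.round(cast(s,p,z)*1000).tolist())
s=robot.snapshot('scene')
for n,p,zs in (('jar top',[(248,195)],(.09,.13,.17)),('oven corner',[(282,103),(220,215)],(0,.1)),('pan',[(355,235)],(.06,.09))):
    for z in zs: print(n,z,np.round(cast(s,p,z)*1000).tolist())
T=np.array([593.1,-171.8]);th=-.159
c,si=np.cos(.117),np.sin(.117)
for d in (46,55,70):
    print(d,510.2+10*c-d*si,-125.1+10*si+d*c)
```

```text
bal 0 [[580.0, 5.0, 0.0], [370.0, -6.0, 0.0]]
bal 0.06 [[544.0, 1.0, 60.0], [347.0, -9.0, 60.0]]
bal 0.09 [[525.0, -1.0, 90.0], [335.0, -11.0, 90.0]]
jar top 0 [[738.0, 117.0, 0.0], [743.0, 84.0, 0.0]]
jar top 0.09 [[669.0, 100.0, 90.0], [673.0, 71.0, 90.0]]
jar top 0.13 [[638.0, 93.0, 130.0], [642.0, 64.0, 130.0]]
oven edge 0 [[772.0, -55.0, 0.0], [808.0, -290.0, 0.0]]
oven edge 0.1 [[692.0, -55.0, 100.0], [724.0, -267.0, 100.0]]
oven edge 0.2 [[611.0, -56.0, 200.0], [639.0, -243.0, 200.0]]
jar top 0.09 [[671.0, 88.0, 90.0]]
jar top 0.13 [[645.0, 112.0, 130.0]]
jar top 0.17 [[620.0, 137.0, 170.0]]
oven corner 0 [[889.0, -387.0, -0.0], [751.0, 132.0, 0.0]]
oven corner 0.1 [[806.0, -276.0, 100.0], [685.0, 181.0, 100.0]]
pan 0.06 [[379.0, 40.0, 60.0]]
pan 0.09 [[372.0, 59.0, 90.0]]
46 514.7619036743698 -78.24715553068553
55 513.7113044500696 -69.30868579197187
70 511.9603057429026 -54.41123622744911
```

```bash
python3 -m handwheel '{"delta_pos":[[0,0,0],[0,0,0],[0,0,0],[0,0,0],[0,0,0],[0,0,0],[0,0,0],[0,0,0]],"rotation":[[0,0,0.18],[0,0,0.18],[0,0,0.18],[0,0,0.18],[0,0,0.18],[0,0,0.18],[0,0,0.18],[0,0,0.18]],"claw":[0,0,0,0,0,0,0,0]}'
python3 -m handwheel '{"delta_pos":[[0,0,0],[37,-12,0],[37,-12,0],[37,-12,0],[37,-11,0],[0,0,45],[0,0,45],[0,0,45]],"rotation":[[0,0,0.114],[0,0,0],[0,0,0],[0,0,0],[0,0,0],[0,0,0],[0,0,0],[0,0,0]],"claw":[0,0,0,0,0,0,0,0]}'
python3 - <<'E'
from bench import robot
from h import *
s=robot.snapshot('wrist');cv2.imwrite('pics/wrist4.png',s['color'][...,::-1])
s=robot.snapshot('scene');crop(s,200,60,420,240,3.5,'pics/scene4.png')
E
```

```text
time: 4.65
tool_pos: [0.3699, -0.1199, 0.3011]
ee_rot: [-3.142, -0.0, 0.226]
wrist_force: [0.1, -0.0, 0.8]
width: 0.047
time: 5.65
tool_pos: [0.5114, -0.0555, 0.1645]
ee_rot: [-3.142, -0.0, 0.119]
wrist_force: [0.9, -0.2, 0.4]
width: 0.0473
```

View pics/wrist4.png

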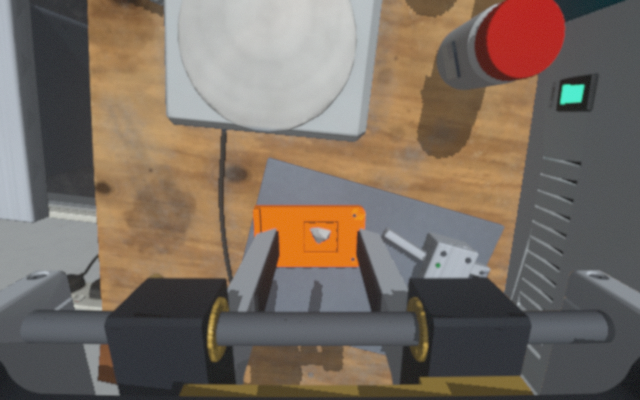

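View pics/scene4.png

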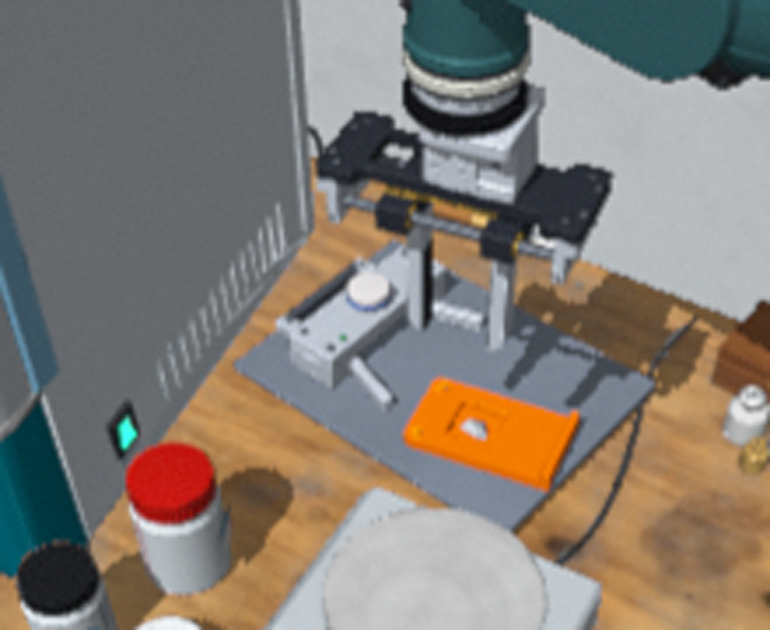

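The wrist view shows the sled's left long edge (row ~206, columns 256–364) just beyond the tips. The scene view shows the hand clear of the oven and jar.

```bash
cat >> h.py <<'E'
TH=-.159; T0=np.array([593.1,-171.8])
def omask(s):
    hs=cv2.cvtColor(s['color'],cv2.COLOR_RGB2HSV); m=cv2.inRange(hs,(5,150,90),(20,255,255))
    return m
def linefit(s,pts,z):
    P=cast(s,pts,z)[:,:2]*1000
    v=cv2.fitLine(P.astype(np.float32),cv2.DIST_HUBER,0,.01,.01).ravel()
    if v[0]<0: v[:2]*=-1
    return v
E
python3 - <<'E'
from bench import robot
from h import *
s=robot.snapshot('wrist'); m=omask(s); m[300:]=0;m[:190]=0;m[:,:240]=0;m[:,380:]=0
# near edge top rows per column = left long edge of the sled
cols=range(268,356); pts=[(c,np.argmax(m[:,c]>0)-.5) for c in cols]
v=linefit(s,pts,.03); print('left edge',v,np.arctan2(v[1],v[0]))
rows=range(215,232)
nose=[(np.max(np.nonzero(m[r])[0])+.5,r) for r in range(216,260)]
print([n[0] for n in nose]); 
v=linefit(s,[n for n in nose if n[0]>355],.03); print('nose',v)
E
```

```text
left edge [ 9.9446034e-01  1.0511229e-01  5.0558936e+02 -8.4644341e+01] 0.10530682
[np.float64(370.5), np.float64(370.5), np.float64(370.5), np.float64(370.5), np.float64(370.5), np.float64(370.5), np.float64(370.5), np.float64(370.5), np.float64(369.5), np.float64(369.5), np.float64(369.5), np.float64(369.5), np.float64(369.5), np.float64(369.5), np.float64(358.5), np.float64(358.5), np.float64(357.5), np.float64(357.5), np.float64(357.5), np.float64(357.5), np.float64(357.5), np.float64(357.5), np.float64(357.5), np.float64(357.5), np.float64(357.5), np.float64(357.5), np.float64(357.5), np.float64(357.5), np.float64(357.5), np.float64(356.5), np.float64(357.5), np.float64(357.5), np.float64(357.5), np.float64(356.5), np.float64(356.5), np.float64(356.5), np.float64(356.5), np.float64(356.5), np.float64(356.5), np.float64(356.5), np.float64(356.5), np.float64(357.5), np.float64(357.5), np.float64(357.5)]
nose [ 2.3469885e-01  9.7206813e-01  5.6636877e+02 -1.1296903e+02]
```

```bash
python3 -m handwheel '{"delta_pos":[[0,0,45],[0,0,45],[0,0,30],[0,0,12],[0,0,6],[0,0,0],[0,0,0],[0,0,0]],"rotation":[[0,0,0],[0,0,0],[0,0,0],[0,0,0],[0,0,0],[0,0,0],[0,0,0],[0,0,0]],"claw":[0,0,0,0,0,0,0,0]}'
python3 - <<'E'
from bench import robot
from h import *
s=robot.snapshot('wrist');cv2.imwrite('pics/wrist5.png',s['color'][...,::-1])
s=robot.snapshot('scene');crop(s,250,90,410,230,5,'pics/scene5.png')
s=robot.snapshot('side');crop(s,310,130,470,270,5,'pics/side5.png')
E
```

```text
time: 6.8
tool_pos: [0.512, -0.0557, 0.0291]
ee_rot: [3.141, -0.002, 0.119]
wrist_force: [0.3, 0.3, 0.7]
width: 0.0471
```

View pics/wrist5.png

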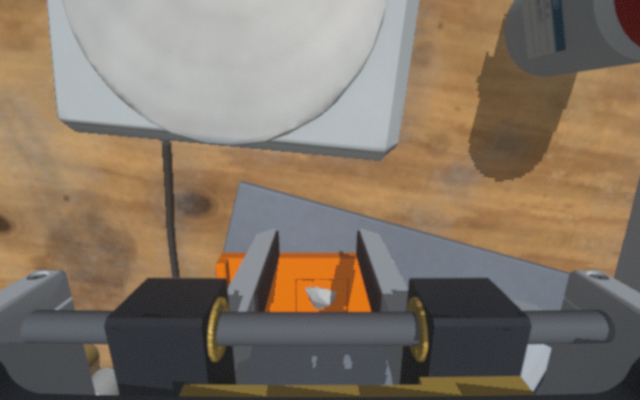

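View pics/scene5.png

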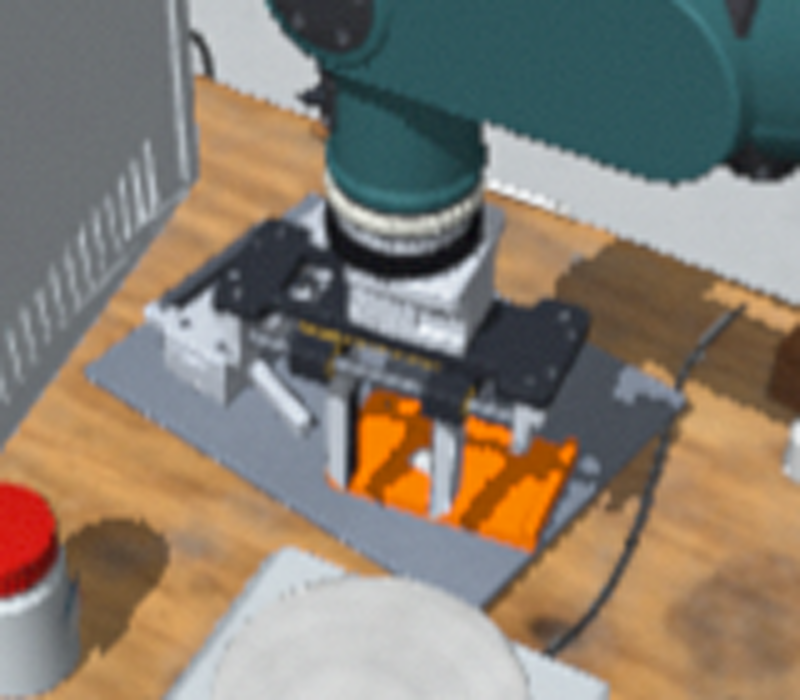

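View pics/side5.png

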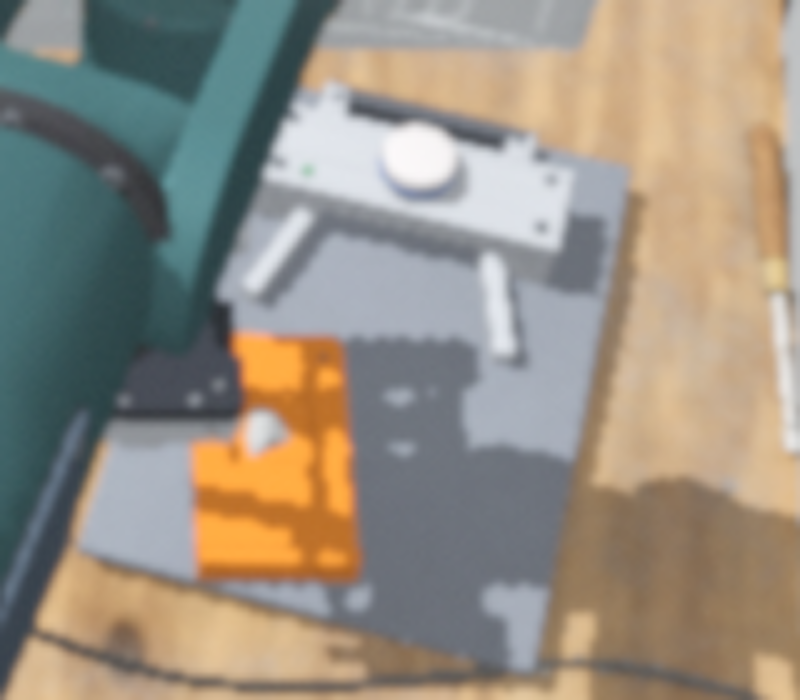

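The fingers stand beside the sled's left edge, touching nothing. The tip height, 29 mm, is too close to the plate top at 30 mm, so I'll lower them a little before closing in.

```bash
python3 -m handwheel '{"delta_pos":[[0,0,2],[0,0,2],[0,4,0],[0,4,0],[0,4,0],[0,4,0],[0,2,0],[0,0,0]],"rotation":[[0,0,0],[0,0,0],[0,0,0],[0,0,0],[0,0,0],[0,0,0],[0,0,0],[0,0,0]],"claw":[0,0,0,0,0,0,0,0]}'
python3 - <<'E'
from bench import robot
from h import *
s=robot.snapshot('wrist');crop(s,200,220,420,320,3.5,'pics/wrist6.png')
E
```

```text
time: 7.95
tool_pos: [0.5134, -0.0737, 0.0241]
ee_rot: [-3.141, -0.0, 0.119]
wrist_force: [-0.6, -0.7, -0.0]
width: 0.0469
```

View pics/wrist6.png

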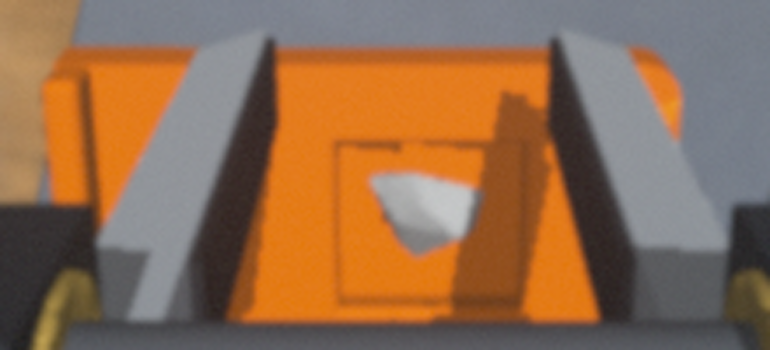

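The tips are now just short of the plate's left edge. The front finger is behind the rounded nose corner and the chip is in its pocket. I'll start the combined shift and turn.

```bash
python3 -m handwheel '{"delta_pos":[[0,3,0],[0,2,0],[0.8,2.2,0],[0.8,2.2,0],[0.8,2.2,0],[0.8,2.2,0],[0.8,2.2,0],[0.8,2.2,0]],"rotation":[[0,0,0],[0,0,0],[0,0,0.017],[0,0,0.017],[0,0,0.017],[0,0,0.017],[0,0,0.017],[0,0,0.017]],"claw":[0,0,0,0,0,0,0,0]}'
python3 - <<'E'
from bench import robot
from h import *
s=robot.snapshot('wrist');crop(s,200,220,420,320,3.5,'pics/wrist7.png')
s=robot.snapshot('side');crop(s,310,130,470,270,5,'pics/side7.png')
E
```

```text
time: 9.0
tool_pos: [0.5198, -0.0914, 0.0241]
ee_rot: [-3.142, -0.0, 0.016]
wrist_force: [0.1, -1.2, 0.3]
width: 0.0469
```

View pics/wrist7.png

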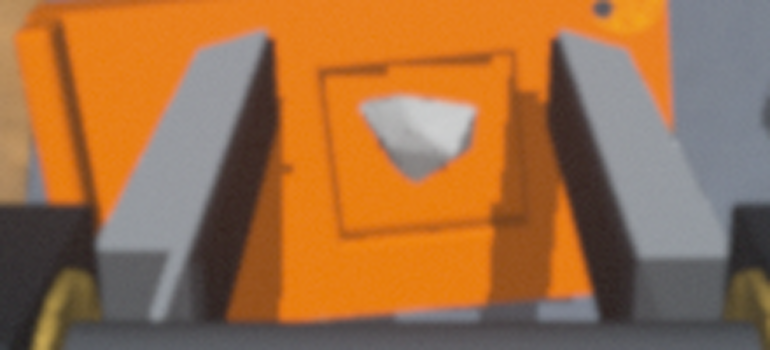

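View pics/side7.png

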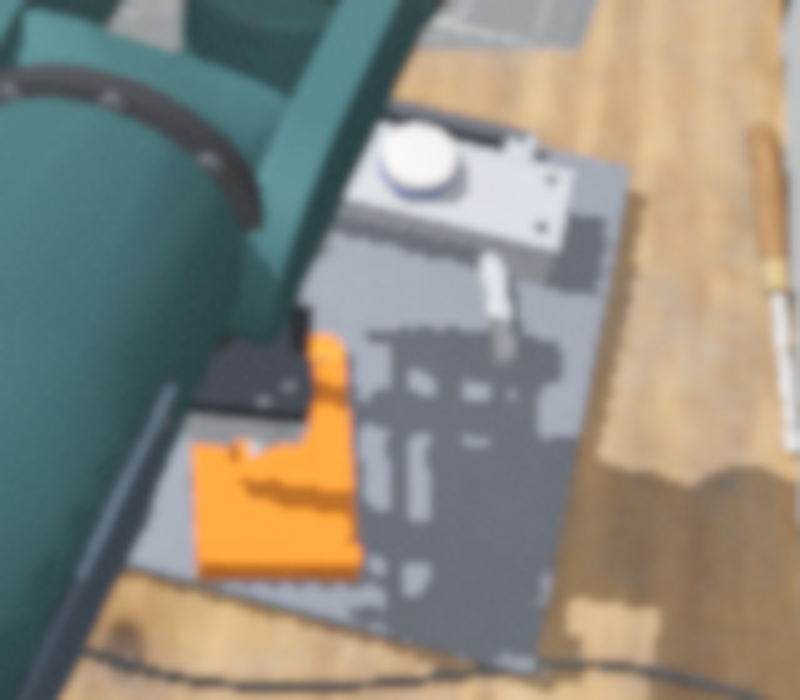

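Run:
```python
from bench import robot
from h import *
o=robot.get_obs();print(o['tool_pos'],o['ee_rot'],o['wrist_force'])
s=robot.snapshot('wrist');print(s['eye'],s['rotation'])
R_=R.from_euler('xyz',o['ee_rot']).as_matrix()
for dx in (-36,-24,24,36):
  for dy in (-8,8):
    print(dx,dy,(proj(s,o['tool_pos']+R_@np.array([dx,dy,0])/1000)[0]).round(1), end=' ')
print()
cv2.imwrite('pics/wrist8.png',cv2.resize(s['color'][180:330,190:430,::-1],None,fx=3.3,fy=3.3,interpolation=cv2.INTER_CUBIC))
```

```text
[ 0.51986599 -0.09147626  0.02406085] [-3.14159237e+00 -6.01689394e-05  1.63622492e-02] [-0.00775    -0.24329144 -0.9981889 ]
[ 0.51989035 -0.01712367  0.24133048] [ 2.87638860e+00 -4.33296906e-04  1.69947739e-02]
-36 -8 [265.2 209.2] -36 8 [266.2 230.2] -24 -8 [282.  209.2] -24 8 [282.6 230.2] 24 -8 [349.  209.2] 24 8 [348.4 230.2] 36 -8 [365.7 209.2] 36 8 [364.8 230.2]
```

View pics/wrist8.png

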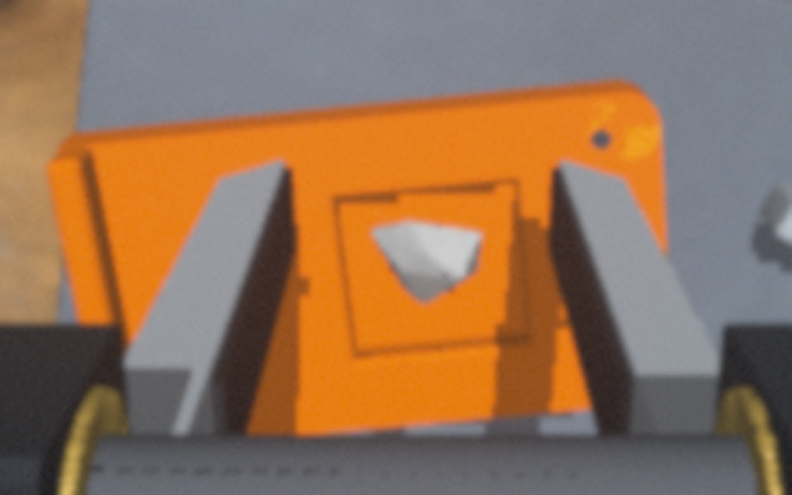

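Run:
```python
from bench import robot
from h import *
s=robot.snapshot('scene');crop(s,280,120,360,190,9,'pics/scene9.png')
for p in ((318,187.2),(337.8,192.6)):
    for z in (.02,.03,.04,.05,.06): print(p,np.round(cast(s,[p],z)[0]*1000,1))
o=robot.get_obs(); print(o['joint_positions'])
```

```text
(318, 187.2) [557.1 -81.2  20. ]
(318, 187.2) [552.7 -73.6  30. ]
(318, 187.2) [548.3 -66.   40. ]
(318, 187.2) [543.9 -58.3  50. ]
(318, 187.2) [539.5 -50.7  60. ]
(337.8, 192.6) [497.6 -92.1  20. ]
(337.8, 192.6) [493.9 -84.3  30. ]
(337.8, 192.6) [490.2 -76.6  40. ]
(337.8, 192.6) [486.5 -68.8  50. ]
(337.8, 192.6) [482.8 -61.1  60. ]
[-2.81395591e-01  1.10519686e-01  1.63236200e+00  1.39840833e-04
  1.39886061e+00 -2.98323389e-01]
```

View pics/scene9.png

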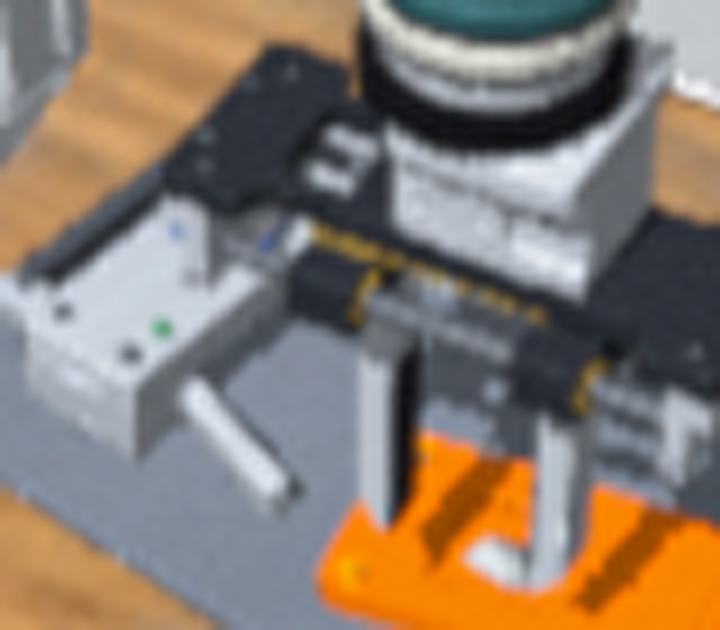

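The sled has not moved. Both the wrist and scene views put the half-open fingertips some 30 mm or more above the nominal TCP, so they passed over the plate. I'll back out, then check how tip height depends on the opening.

```bash
python3 -m handwheel '{"delta_pos":[[0,0,-15],[0,0,-15],[0,-10,0],[0,-10,0],[0,-10,0],[0,-10,0],[0,0,0],[0,0,0]],"rotation":[[0,0,0],[0,0,0],[0,0,-0.025],[0,0,-0.025],[0,0,-0.025],[0,0,-0.025],[0,0,0],[0,0,0]],"claw":[0,0,0,0,0,0,1,1]}'
python3 -m handwheel '{"delta_pos":[[0,0,0],[0,0,0],[0,0,0],[0,0,0],[0,0,0],[0,0,0],[0,0,0],[0,0,0]],"rotation":[[0,0,0],[0,0,0],[0,0,0],[0,0,0],[0,0,0],[0,0,0],[0,0,0],[0,0,0]],"claw":[1,1,1,1,1,1,1,1]}'
python3 - <<'E'
from bench import robot
from h import *
s=robot.snapshot('scene');crop(s,270,90,390,200,6,'pics/scene10.png')
o=robot.get_obs();print(proj(s,[o['tool_pos'],o['tool_pos']+[0,0,.02],o['tool_pos']+[0,0,.04]]).round(1))
s=robot.snapshot('wrist');crop(s,190,180,430,330,3.3,'pics/wrist10.png')
print(proj(s,[o['tool_pos'],o['tool_pos']+[0,0,.02],o['tool_pos']+[0,0,.04]]).round(1))
E
```

```text
time: 10.2
tool_pos: [0.5176, -0.0513, 0.054]
ee_rot: [3.141, 0.0, 0.117]
wrist_force: [-0.8, -1.0, 0.9]
width: 0.0305
time: 11.2
tool_pos: [0.5176, -0.0513, 0.0541]
ee_rot: [-3.142, -0.0, 0.117]
wrist_force: [0.4, -0.2, -1.1]
width: 0.0005
[[324.9 191.5]
 [325.1 186.7]
 [325.2 181.7]]
[[315.8 219.6]
 [315.6 229.4]
 [315.5 241.2]]
```

View pics/scene10.png

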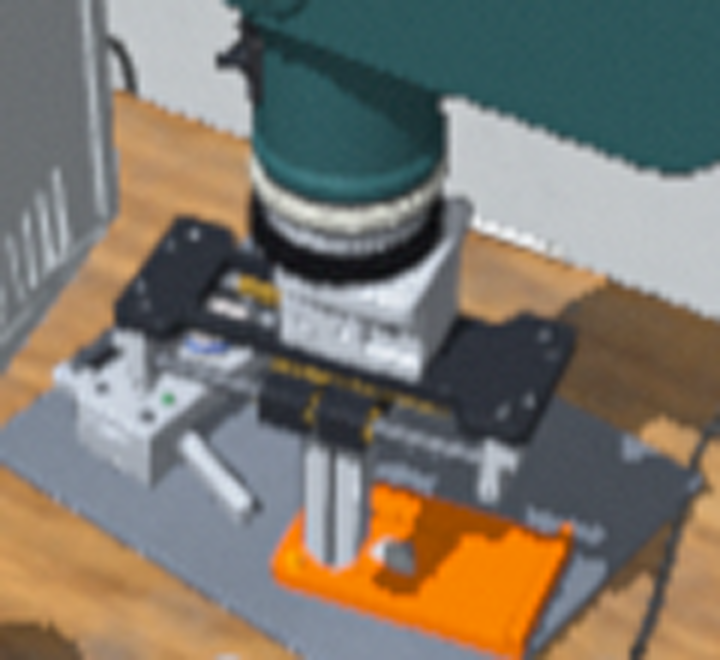

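View pics/wrist10.png

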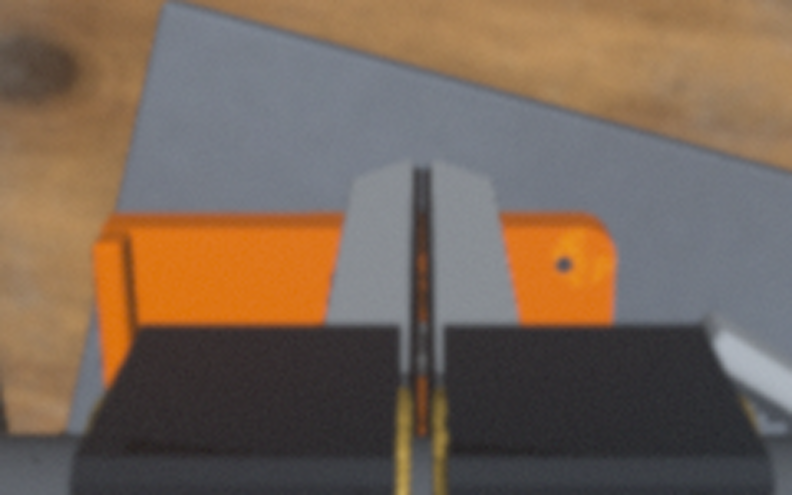

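Run:
```python
from bench import robot
from h import *
S={}
L=[]
for n,p in (('wrist',(317.2,229.2)),('scene',(325.5,183.8))):
    s=robot.snapshot(n); a=cast(s,[p],0.1)[0]; d=a-s['eye']; d/=np.linalg.norm(d); L.append((np.array(s['eye']),d))
A=sum(np.eye(3)-np.outer(d,d) for e,d in L); b=sum((np.eye(3)-np.outer(d,d))@e for e,d in L)
P=np.linalg.solve(A,b); print(P,[np.linalg.norm((np.eye(3)-np.outer(d,d))@(P-e)) for e,d in L], robot.get_obs()['tool_pos'])
```

```text
[ 0.51636953 -0.04673809  0.08991542] [np.float64(0.0021932719830704828), np.float64(0.0021932719830705157)] [ 0.51760912 -0.05130266  0.0540663 ]
```

Triangulation puts the shut tips at z ≈ 0.090 with the TCP reading 0.054, so the fingertips are about 33 mm above the reported TCP at any opening. I'll go lower in small steps, watching the force.

```bash
python3 -m handwheel '{"delta_pos":[[-6,0,0],[0,0,12],[0,0,12],[0,0,12],[0,0,9],[0,0,0],[0,0,0],[0,0,0]],"rotation":[[0,0,0],[0,0,0],[0,0,0],[0,0,0],[0,0,0],[0,0,0],[0,0,0],[0,0,0]],"claw":[0,0,0,0,0,0,0,0]}'
python3 -m handwheel '{"delta_pos":[[0,0,1],[0,0,1],[0,0,1],[0,0,1],[0,0,1],[0,0,1],[0,0,0],[0,0,0]],"rotation":[[0,0,0],[0,0,0],[0,0,0],[0,0,0],[0,0,0],[0,0,0],[0,0,0],[0,0,0]],"claw":[0,0,0,0,0,0,0,0]}'
python3 - <<'E'
from bench import robot
from h import *
s=robot.snapshot('scene');crop(s,290,140,380,210,8,'pics/scene11.png')
s=robot.snapshot('wrist');crop(s,190,180,430,330,3.3,'pics/wrist11.png')
E
```

```text
time: 12.4
tool_pos: [0.5122, -0.0521, 0.0097]
ee_rot: [3.141, -0.001, 0.117]
wrist_force: [0.6, -0.0, 0.8]
width: 0.0473
time: 13.4
tool_pos: [0.5116, -0.052, 0.0031]
ee_rot: [-3.142, -0.0, 0.117]
wrist_force: [-0.1, 0.2, 0.8]
width: 0.0468
```

View pics/scene11.png

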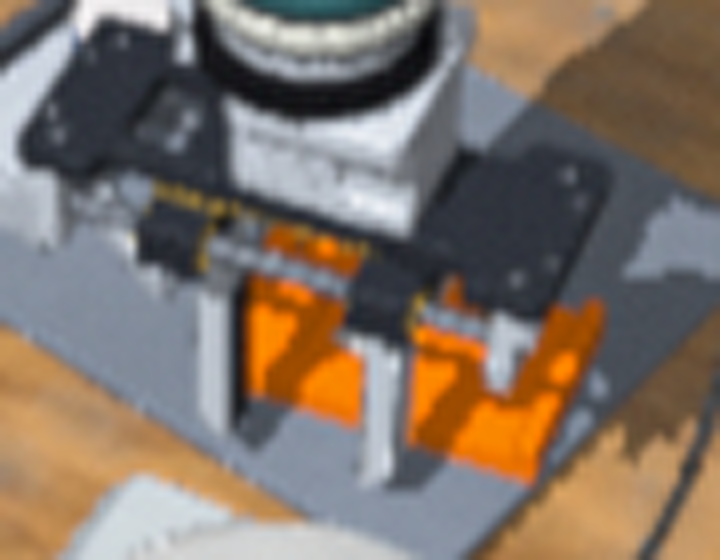

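View pics/wrist11.png

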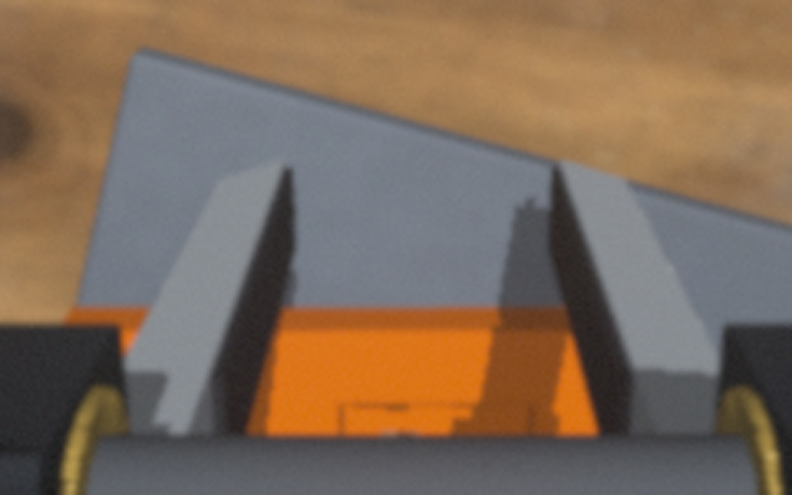

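```bash
python3 -m handwheel '{"delta_pos":[[0,0,1],[0,0,1],[0,0,1],[0,0,1],[0,0,1],[0,0,1],[0,0,0],[0,0,0]],"rotation":[[0,0,0],[0,0,0],[0,0,0],[0,0,0],[0,0,0],[0,0,0],[0,0,0],[0,0,0]],"claw":[0,0,0,0,0,0,0,0]}'
python3 - <<'E'
from bench import robot
from h import *
s=robot.snapshot('scene');crop(s,290,140,380,210,8,'pics/scene12.png')
s=robot.snapshot('wrist');crop(s,190,180,430,330,3.3,'pics/wrist12.png')
E
```

```text
time: 14.5
tool_pos: [0.5117, -0.052, -0.0029]
ee_rot: [-3.142, -0.0, 0.117]
wrist_force: [-0.8, 0.2, -0.6]
width: 0.047
```

View pics/scene12.png

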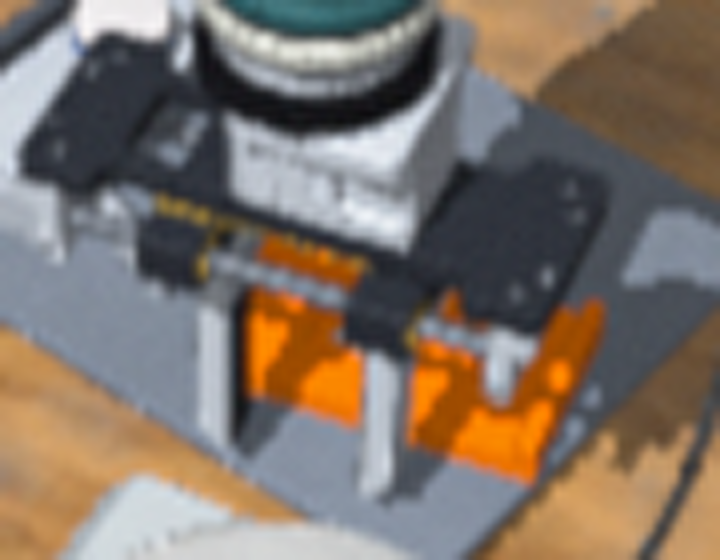

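View pics/wrist12.png

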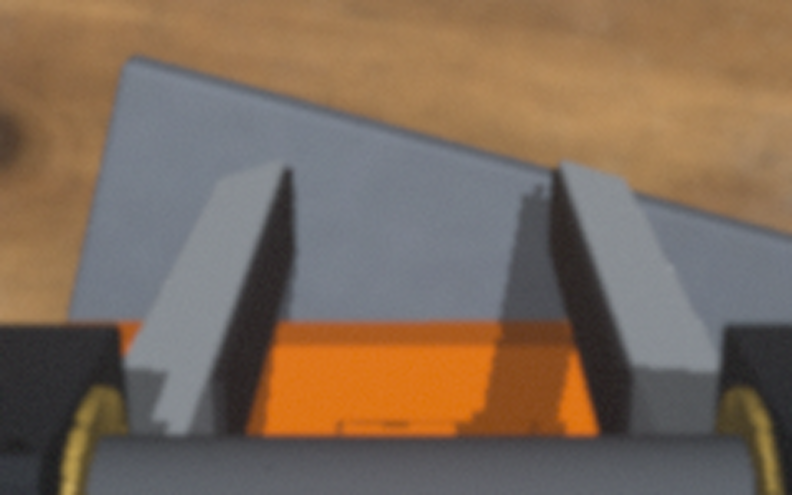

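By extrapolating the shadow, the tips are still about 6–7 mm above the board. I'll go 3 mm lower and then close in on the edge.

```bash
python3 -m handwheel '{"delta_pos":[[0,0,1.5],[0,0,1.5],[0,4,0],[0,4,0],[0,4,0],[0,4,0],[0,3,0],[0,0,0]],"rotation":[[0,0,0],[0,0,0],[0,0,0],[0,0,0],[0,0,0],[0,0,0],[0,0,0],[0,0,0]],"claw":[0,0,0,0,0,0,0,0]}'
python3 - <<'E'
from bench import robot
from h import *
s=robot.snapshot('wrist');crop(s,190,180,430,330,3.3,'pics/wrist13.png')
E
```

```text
time: 15.6
tool_pos: [0.5139, -0.0711, -0.0059]
ee_rot: [-3.141, -0.0, 0.117]
wrist_force: [0.1, -0.3, -0.3]
width: 0.047
```

View pics/wrist13.png

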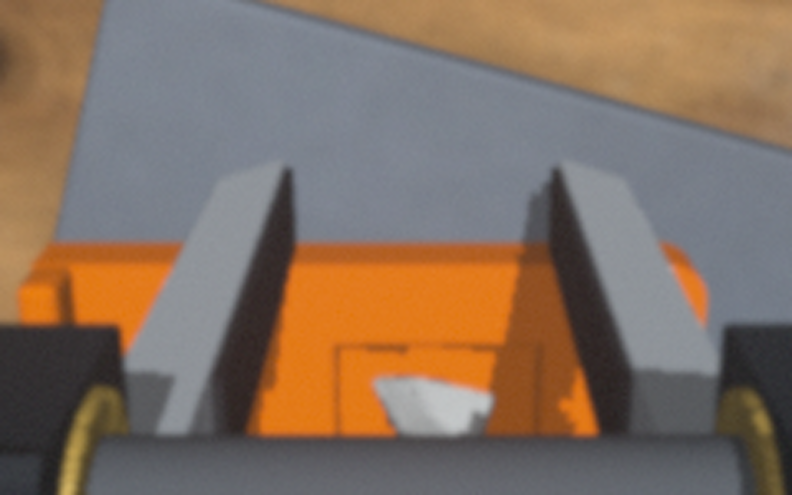

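```bash
python3 -m handwheel '{"delta_pos":[[0,2,0],[0,2,0],[0,2,0],[0.8,2.2,0],[0.8,2.2,0],[0.8,2.2,0],[0.8,2.2,0],[0,0,0]],"rotation":[[0,0,0],[0,0,0],[0,0,0],[0,0,0.017],[0,0,0.017],[0,0,0.017],[0,0,0.017],[0,0,0]],"claw":[0,0,0,0,0,0,0,0]}'
python3 - <<'E'
from bench import robot
from h import *
s=robot.snapshot('wrist');crop(s,190,180,430,330,3.3,'pics/wrist14.png')
s=robot.snapshot('side');crop(s,310,130,470,270,5,'pics/side14.png')
E
```

```text
time: 16.65
tool_pos: [0.5186, -0.0855, -0.006]
ee_rot: [-3.141, 0.0, 0.049]
wrist_force: [-0.3, -0.3, -0.8]
width: 0.0465
```

View pics/wrist14.png

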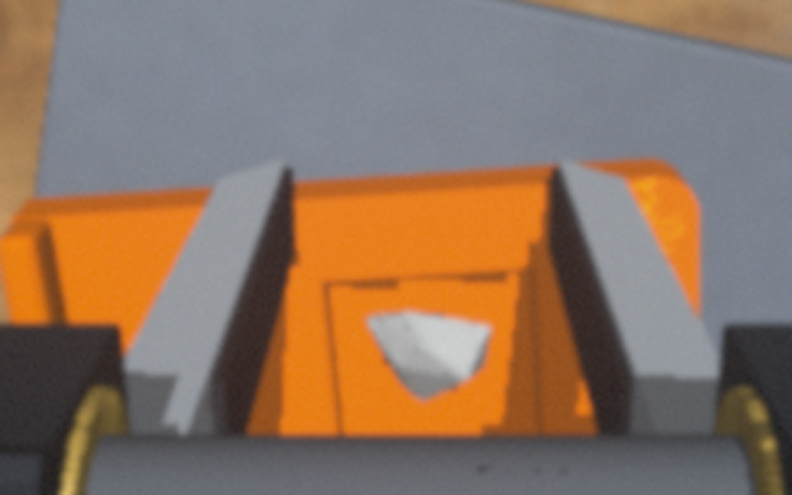

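View pics/side14.png

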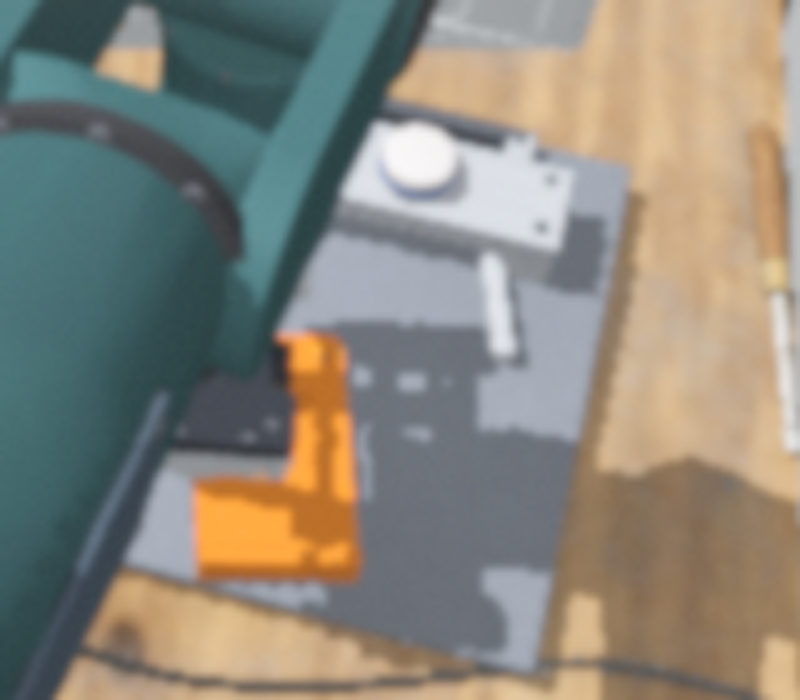

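The sled still has not moved, so the tips must still be just above 30 mm. I'll back out and find the board by touch instead.

```bash
python3 -m handwheel '{"delta_pos":[[0,0,-3],[-1,-8,0],[-1,-8,0],[-1,-8,0],[-1,-6,0],[0,0,3],[0,0,2],[0,0,2]],"rotation":[[0,0,0],[0,0,-0.017],[0,0,-0.017],[0,0,-0.017],[0,0,-0.017],[0,0,0],[0,0,0],[0,0,0]],"claw":[0,0,0,0,0,0,0,0]}'
python3 -m handwheel '{"delta_pos":[[0,0,0.5],[0,0,0.5],[0,0,0.5],[0,0,0.5],[0,0,0],[0,0,0],[0,0,0],[0,0,0]],"rotation":[[0,0,0],[0,0,0],[0,0,0],[0,0,0],[0,0,0],[0,0,0],[0,0,0],[0,0,0]],"claw":[0,0,0,0,0,0,0,0]}'
python3 - <<'E'
from bench import robot
from h import *
s=robot.snapshot('wrist');crop(s,190,180,430,330,3.3,'pics/wrist15.png')
E
```

```text
time: 17.75
tool_pos: [0.5123, -0.0559, -0.0102]
ee_rot: [-3.141, 0.0, 0.117]
wrist_force: [0.2, 0.5, -0.5]
width: 0.0466
time: 18.75
tool_pos: [0.5124, -0.0557, -0.0119]
ee_rot: [-3.142, -0.0, 0.117]
wrist_force: [-0.2, 0.4, 0.0]
width: 0.0471
```

View pics/wrist15.png

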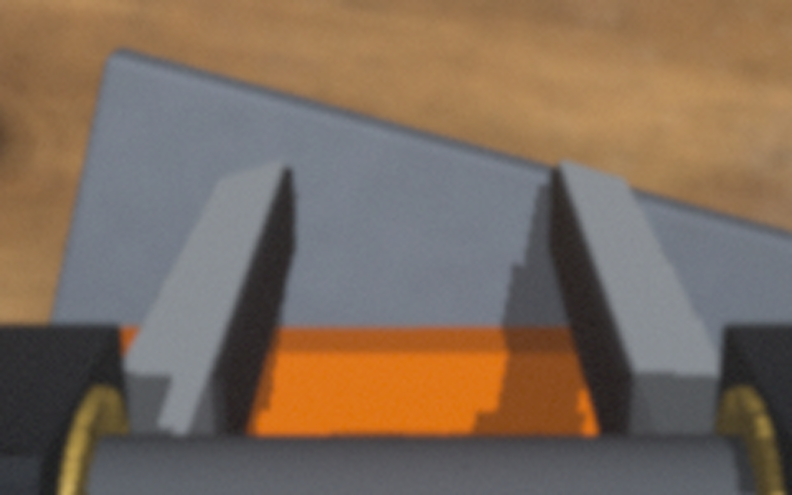

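```bash
python3 -m handwheel '{"delta_pos":[[0,0,0.5],[0,0,0.5],[0,0,0.5],[0,0,0.5],[0,0,0.5],[0,0,0.5],[0,0,0],[0,0,0]],"rotation":[[0,0,0],[0,0,0],[0,0,0],[0,0,0],[0,0,0],[0,0,0],[0,0,0],[0,0,0]],"claw":[0,0,0,0,0,0,0,0]}'
```

```text
time: 19.8
tool_pos: [0.5124, -0.0557, -0.0149]
ee_rot: [-3.142, -0.0, 0.117]
wrist_force: [0.0, 0.7, 0.4]
width: 0.0471
```

There is still no contact. The bounds now put the tips at 21–26 mm, which is a good height against the plate edge. I'll close in and push from here.

```bash
python3 -m handwheel '{"delta_pos":[[0,4,0],[0,4,0],[0,4,0],[0,3,0],[0,2,0],[0,2,0],[0,2,0],[0,2,0]],"rotation":[[0,0,0],[0,0,0],[0,0,0],[0,0,0],[0,0,0],[0,0,0],[0,0,0],[0,0,0]],"claw":[0,0,0,0,0,0,0,0]}'
python3 - <<'E'
from bench import robot
from h import *
s=robot.snapshot('wrist');crop(s,190,180,430,330,3.3,'pics/wrist16.png')
s=robot.snapshot('side');crop(s,310,130,470,270,5,'pics/side16.png')
E
```

```text
time: 20.8
tool_pos: [0.5149, -0.0777, -0.015]
ee_rot: [-3.14, 0.0, 0.117]
wrist_force: [-1.2, 3.5, 0.9]
width: 0.0471
```

View pics/wrist16.png

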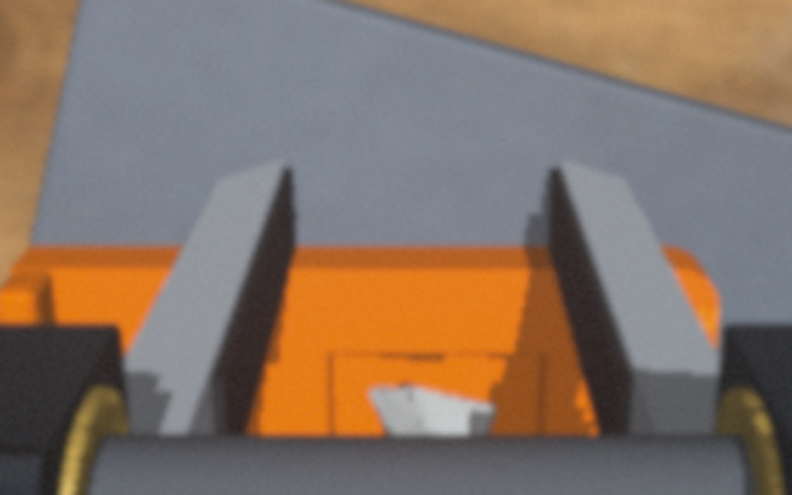

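View pics/side16.png

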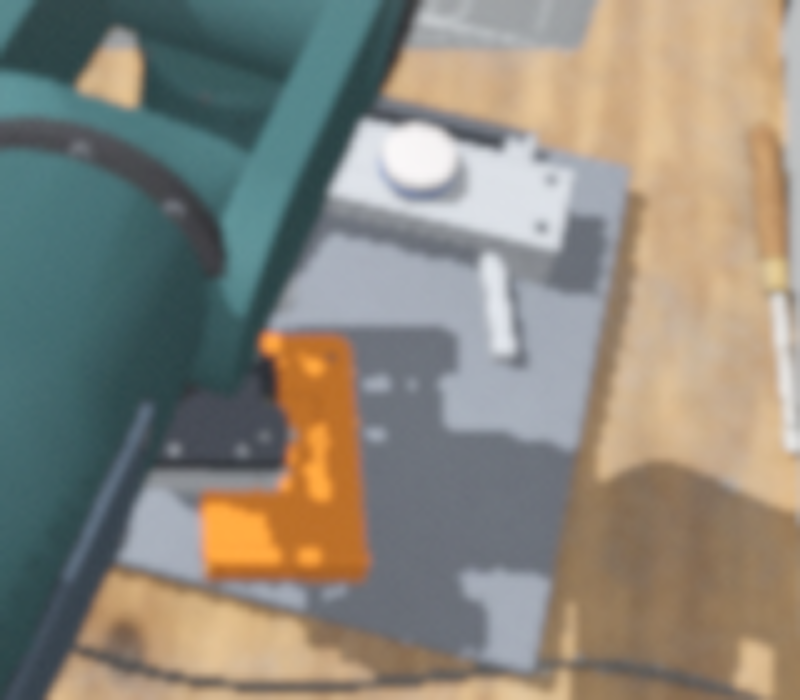

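Contact: +3.5 N in y, and the sled has shifted about 4 mm squarely against both fingers. I'll carry on with the combined turn and shift.

```bash
python3 -m handwheel '{"delta_pos":[[0.8,2,0],[0.8,2,0],[0.8,2,0],[0.8,2,0],[0.8,2,0],[0.8,2,0],[0.8,2,0],[0.8,2,0]],"rotation":[[0,0,0.017],[0,0,0.017],[0,0,0.017],[0,0,0.017],[0,0,0.017],[0,0,0.017],[0,0,0.017],[0,0,0.017]],"claw":[0,0,0,0,0,0,0,0]}'
python3 - <<'E'
from bench import robot
from h import *
s=robot.snapshot('wrist');crop(s,190,180,430,330,3.3,'pics/wrist17.png')
s=robot.snapshot('side');crop(s,310,130,470,270,5,'pics/side17.png')
E
```

```text
time: 21.9
tool_pos: [0.5225, -0.0943, -0.0149]
ee_rot: [-3.142, -0.0, -0.02]
wrist_force: [-0.6, 2.1, 1.1]
width: 0.0471
```

View pics/wrist17.png

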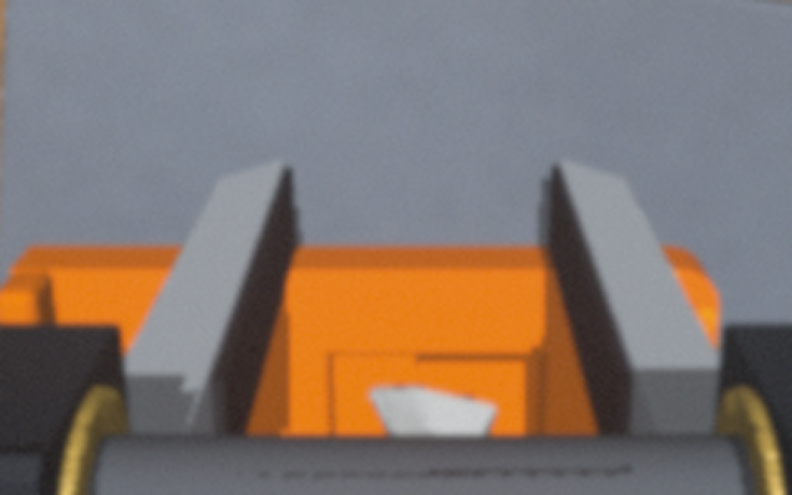

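View pics/side17.png

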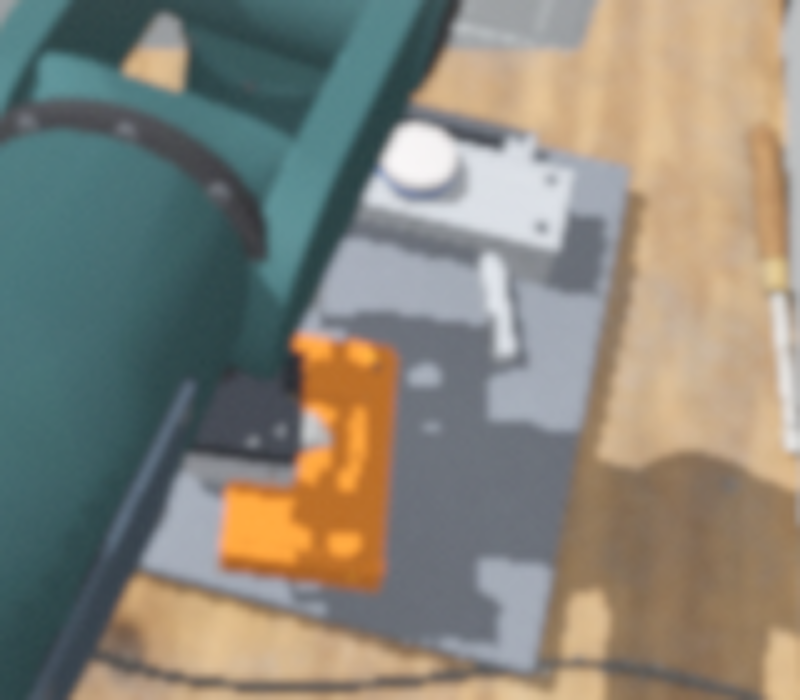

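Run:
```python
from bench import robot
from h import *
s=robot.snapshot('side')
p=unc([(398,352),(393,440),(388,540)],310,130,5)
P=cast(s,p,.03);print(toR(P,TH,T0))
print(toR([robot.get_obs()['tool_pos']],TH,T0))
s=robot.snapshot('wrist'); m=omask(s); 
pts=[(c,180+np.argmax(m[180:290,c]>0)-.5) for c in range(283,350)]
v=linefit(s,pts,.03);print(v, toR([v[2:]/1000],TH,T0))
```

```text
[[ -19.59613928  -12.54919558]
 [ -69.05470774  -20.13381056]
 [-122.45039837  -28.66781503]]
[[-81.94884654  65.08794242]]
[ 9.9981856e-01 -1.9048087e-02  5.2334357e+02 -1.0078034e+02] [[-80.12113933  59.07922478]]
```

```bash
python3 -m handwheel '{"delta_pos":[[0.8,2.4,0],[0.8,2.4,0],[0.8,2.4,0],[0.8,2.4,0],[0.8,2.4,0],[0.8,2.4,0],[0.8,2.4,0],[0.8,2.4,0]],"rotation":[[0,0,0.0174],[0,0,0.0174],[0,0,0.0174],[0,0,0.0174],[0,0,0.0174],[0,0,0.0174],[0,0,0.0174],[0,0,0.0174]],"claw":[0,0,0,0,0,0,0,0]}'
python3 - <<'E'
from bench import robot
from h import *
s=robot.snapshot('wrist'); m=omask(s); 
pts=[(c,180+np.argmax(m[180:290,c]>0)-.5) for c in range(283,350)]
v=linefit(s,pts,.03);print(v,np.arctan2(v[1],v[0])-TH, toR([v[2:]/1000],TH,T0))
print(toR([robot.get_obs()['tool_pos']],TH,T0))
s=robot.snapshot('side');crop(s,310,130,470,270,5,'pics/side18.png')
E
```

```text
time: 23.1
tool_pos: [0.5273, -0.114, -0.015]
ee_rot: [-3.142, -0.0, -0.159]
wrist_force: [0.2, 1.8, 0.5]
width: 0.047
[ 9.8740119e-01 -1.5823685e-01  5.2750336e+02 -1.2009305e+02] 9.523332e-05 [[-72.95602231  40.66875047]]
[[-74.02194966  46.31306741]]
```

View pics/side18.png

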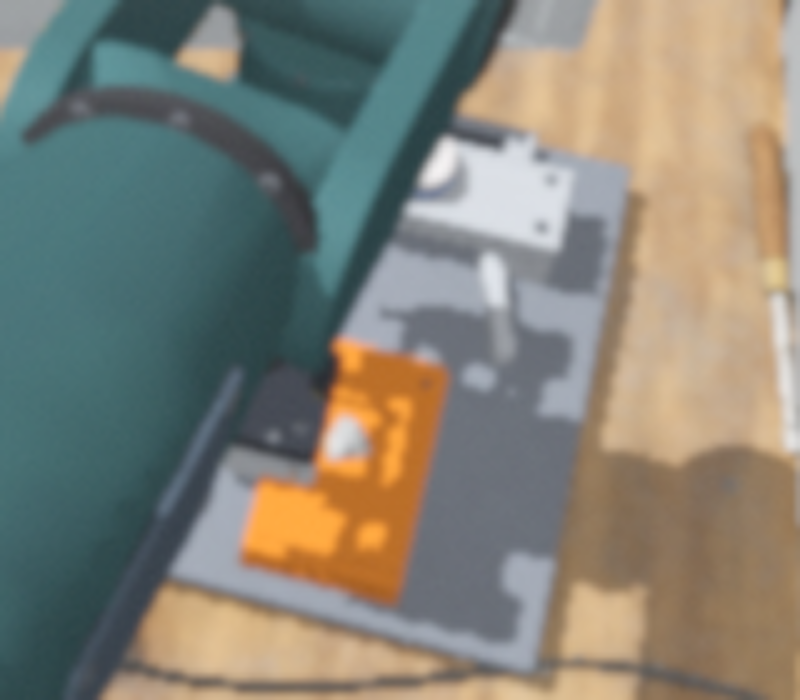

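The sled is square to the lane (relative yaw 0.000) and its left edge is at y ≈ +40 mm, so it is centred within about 3 mm. I'll withdraw, rise and come round to the tail.

```bash
python3 -m handwheel '{"delta_pos":[[0,-8,0],[0,-8,0],[0,0,-35],[0,0,-35],[0,0,-35],[-34,20,0],[-34,21,0],[-34,21,0]],"rotation":[[0,0,0],[0,0,0],[0,0,0],[0,0,0],[0,0,0],[0,0,0],[0,0,0],[0,0,0]],"claw":[0,0,0,0,0,0,0,0]}'
python3 -m handwheel '{"delta_pos":[[0,0,0],[0,0,0],[0,0,0],[0,0,0],[0,0,0],[0,0,0],[0,0,0],[0,0,0]],"rotation":[[0,0,-0.175],[0,0,-0.175],[0,0,-0.175],[0,0,-0.175],[0,0,-0.175],[0,0,-0.175],[0,0,-0.175],[0,0,-0.175]],"claw":[0,0,0,0,0,0,0,0]}'
python3 - <<'E'
from bench import robot
from h import *
print(toR([robot.get_obs()['tool_pos']],TH,T0), robot.get_obs()['joint_positions'])
s=robot.snapshot('side');crop(s,310,130,470,270,5,'pics/side19.png')
s=robot.snapshot('wrist');cv2.imwrite('pics/wrist19.png',s['color'][...,::-1])
E
```

```text
time: 24.2
tool_pos: [0.4182, -0.1433, 0.0902]
ee_rot: [3.141, -0.0, -0.157]
wrist_force: [0.2, -1.4, 0.9]
width: 0.0469
time: 25.2
tool_pos: [0.4192, -0.143, 0.0901]
ee_rot: [3.141, 0.001, 1.248]
wrist_force: [-0.1, -1.3, 0.6]
width: 0.047
[[-176.25307489    0.92670954]] [-4.56264570e-01 -1.26919412e-01  1.73206848e+00 -6.32470220e-04
  1.53614494e+00 -1.70431648e+00]
```

View pics/side19.png

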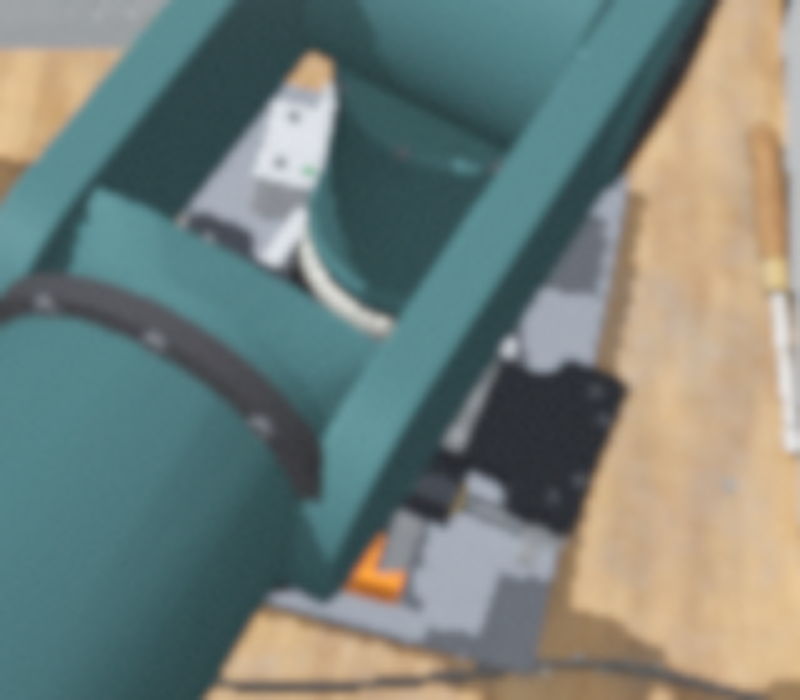

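View pics/wrist19.png

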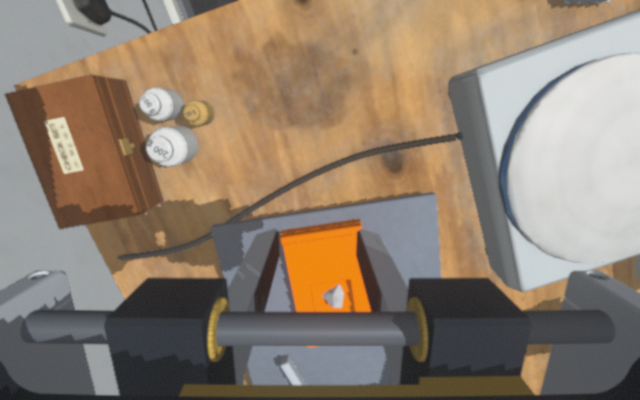

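```bash
python3 -m handwheel '{"delta_pos":[[0,0,0],[0,0,0],[0,0,0],[0,0,0],[0,0,0],[0,0,0],[0,0,0],[0,0,0]],"rotation":[[0,0,-0.164],[0,0,0],[0,0,0],[0,0,0],[0,0,0],[0,0,0],[0,0,0],[0,0,0]],"claw":[0,0,0,0,0,0,0,0]}'
python3 - <<'E'
from bench import robot
from h import *
s=robot.snapshot('wrist');crop(s,190,180,430,330,3.3,'pics/wrist20.png')
m=omask(s); m[300:]=0; m[:190]=0; m[:,:250]=0; m[:,400:]=0
cc=max(cv2.findContours(m,cv2.RETR_EXTERNAL,cv2.CHAIN_APPROX_NONE)[0],key=cv2.contourArea); x,y,w,h=cv2.boundingRect(cc); print(x,y,w,h)
pts=[(c,np.argmax(m[:,c]>0)-.5) for c in range(x+6,x+w-6)]
for z in (.02,.04):
    P=toR(cast(s,pts,z),TH,T0); print(z,P[0],P[-1])
E
```

```text
time: 26.3
tool_pos: [0.4192, -0.1432, 0.0901]
ee_rot: [3.142, -0.0, 1.406]
wrist_force: [-0.6, 0.2, -0.3]
width: 0.047
276 225 82 75
0.02 [-146.81871602  -34.91106777] [-146.4468151    31.41054769]
0.04 [-154.06210302  -32.50915535] [-153.71609      29.19583271]
```

View pics/wrist20.png

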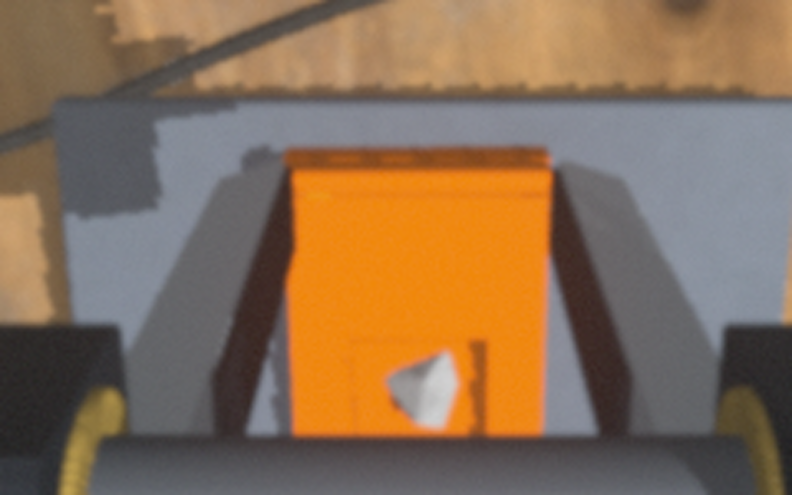

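The tail is at reader x ≈ −147 mm and square, with its centre at y ≈ −1.5 mm. The chip is in its pocket. Descending behind the tail.

```bash
python3 -m handwheel '{"delta_pos":[[0,-2,35],[0,0,35],[0,0,20],[0,0,10],[0,0,4],[0,4,0],[0,4,0],[0,4,0]],"rotation":[[0,0,0],[0,0,-0.006],[0,0,0],[0,0,0],[0,0,0],[0,0,0],[0,0,0],[0,0,0]],"claw":[0,0,0,0,0,0,0,0]}'
python3 - <<'E'
from bench import robot
from h import *
print(toR([robot.get_obs()['tool_pos']],TH,T0))
s=robot.snapshot('wrist');crop(s,190,180,430,330,3.3,'pics/wrist21.png')
s=robot.snapshot('scene');crop(s,250,90,410,230,5,'pics/scene21.png')
E
```

```text
time: 27.35
tool_pos: [0.4301, -0.1451, -0.0132]
ee_rot: [3.14, 0.0, 1.412]
wrist_force: [-0.5, -0.0, -0.9]
width: 0.0469
[[-165.17812227    0.60384132]]
```

View pics/wrist21.png

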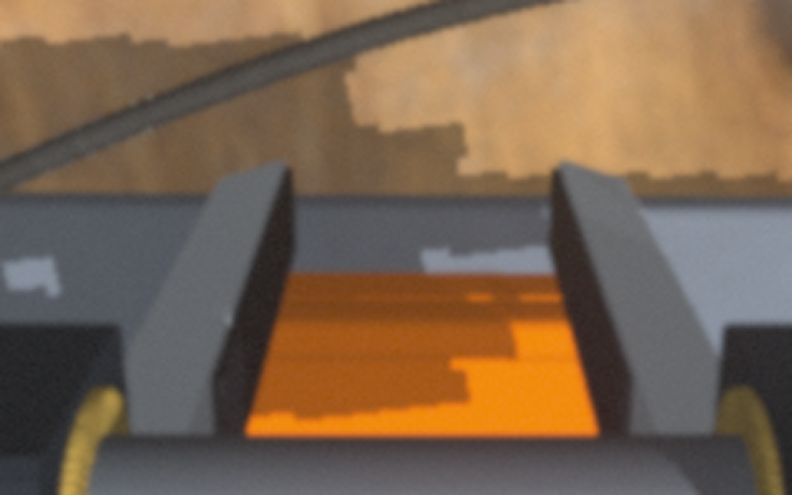

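View pics/scene21.png

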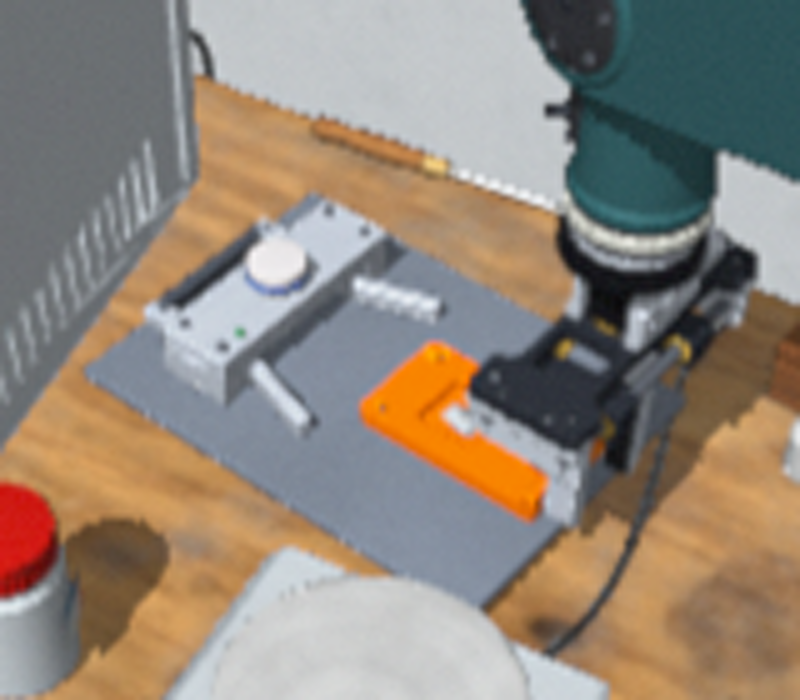

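```bash
python3 -m handwheel '{"delta_pos":[[0,3,0],[0,2,0],[0,2,0],[0,3,0],[0,4,0],[0,4,0],[0,4,0],[0,4,0]],"rotation":[[0,0,0],[0,0,0],[0,0,0],[0,0,0],[0,0,0],[0,0,0],[0,0,0],[0,0,0]],"claw":[0,0,0,0,0,0,0,0]}'
python3 -m handwheel '{"delta_pos":[[0,4,0],[0,4,0],[0,4,0],[0,4,0],[0,4,0],[0,4,0],[0,4,0],[0,4,0]],"rotation":[[0,0,0],[0,0,0],[0,0,0],[0,0,0],[0,0,0],[0,0,0],[0,0,0],[0,0,0]],"claw":[0,0,0,0,0,0,0,0]}'
python3 - <<'E'
from bench import robot
from h import *
print(toR([robot.get_obs()['tool_pos']],TH,T0))
s=robot.snapshot('wrist');crop(s,190,180,430,330,3.3,'pics/wrist22.png')
s=robot.snapshot('scene');crop(s,250,90,410,230,5,'pics/scene22.png')
E
```

```text
time: 28.45
tool_pos: [0.4528, -0.1484, -0.0141]
ee_rot: [-3.137, -0.0, 1.412]
wrist_force: [-6.3, 0.8, 4.3]
width: 0.0473
time: 29.45
tool_pos: [0.4844, -0.1535, -0.0141]
ee_rot: [-3.137, -0.0, 1.412]
wrist_force: [-4.9, 0.9, 3.9]
width: 0.0468
[[-110.2010973     0.86381703]]
```

View pics/wrist22.png

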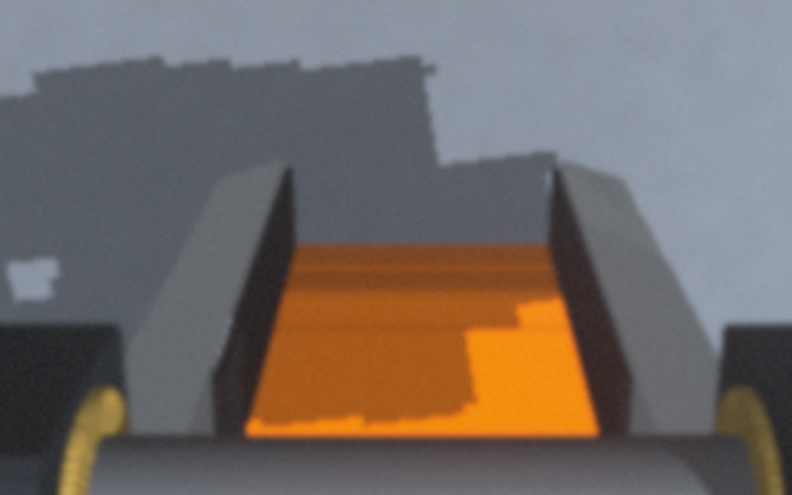

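View pics/scene22.png

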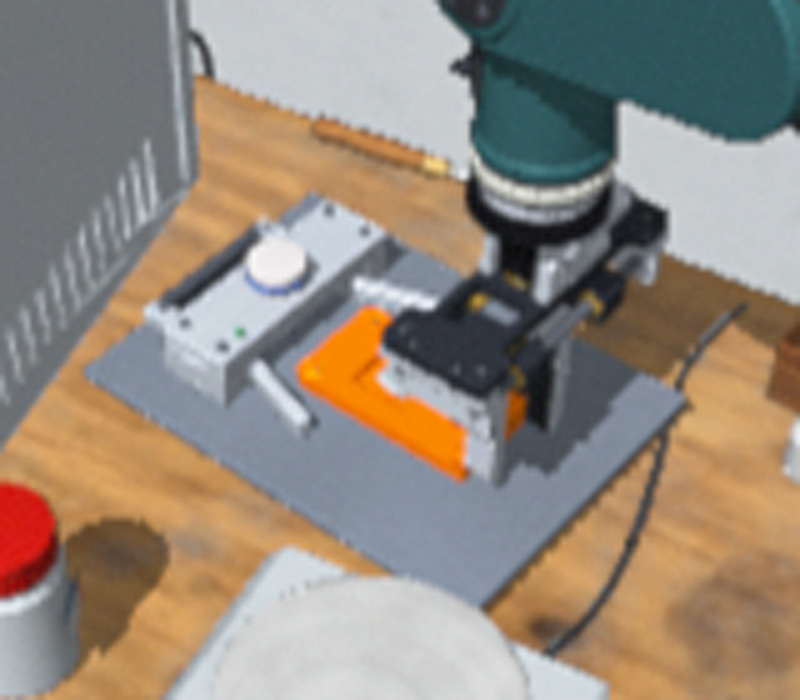

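The sled is moving straight in with both fingers square on the tail wall. There is a 4 N upward force, so I'll ease the hand up 1 mm and continue.

```bash
python3 -m handwheel '{"delta_pos":[[0,0,-1],[0,4,0],[0,4,0],[0,4,0],[0,4,0],[0,4,0],[0,4,0],[0,4,0]],"rotation":[[0,0,0],[0,0,0],[0,0,0],[0,0,0],[0,0,0],[0,0,0],[0,0,0],[0,0,0]],"claw":[0,0,0,0,0,0,0,0]}'
python3 -m handwheel '{"delta_pos":[[0,4,0],[0,4,0],[0,4,0],[0,4,0],[0,4,0],[0,4,0],[0,4,0],[0,4,0]],"rotation":[[0,0,0],[0,0,0],[0,0,0],[0,0,0],[0,0,0],[0,0,0],[0,0,0],[0,0,0]],"claw":[0,0,0,0,0,0,0,0]}'
python3 - <<'E'
from bench import robot
from h import *
print(toR([robot.get_obs()['tool_pos']],TH,T0))
s=robot.snapshot('wrist');crop(s,190,180,430,330,3.3,'pics/wrist23.png')
s=robot.snapshot('scene');crop(s,250,90,410,230,5,'pics/scene23.png')
E
```

```text
time: 30.55
tool_pos: [0.5143, -0.1583, -0.013]
ee_rot: [-3.142, -0.0, 1.412]
wrist_force: [-2.6, 0.1, -1.3]
width: 0.0468
time: 31.55
tool_pos: [0.5459, -0.1634, -0.0129]
ee_rot: [-3.142, -0.0, 1.412]
wrist_force: [-2.4, -0.2, -1.2]
width: 0.0472
[[-47.96182835   0.79458138]]
```

View pics/wrist23.png

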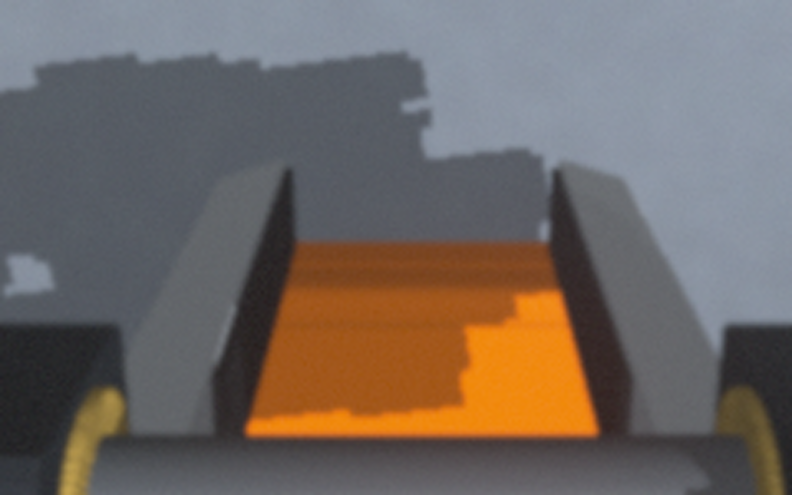

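View pics/scene23.png

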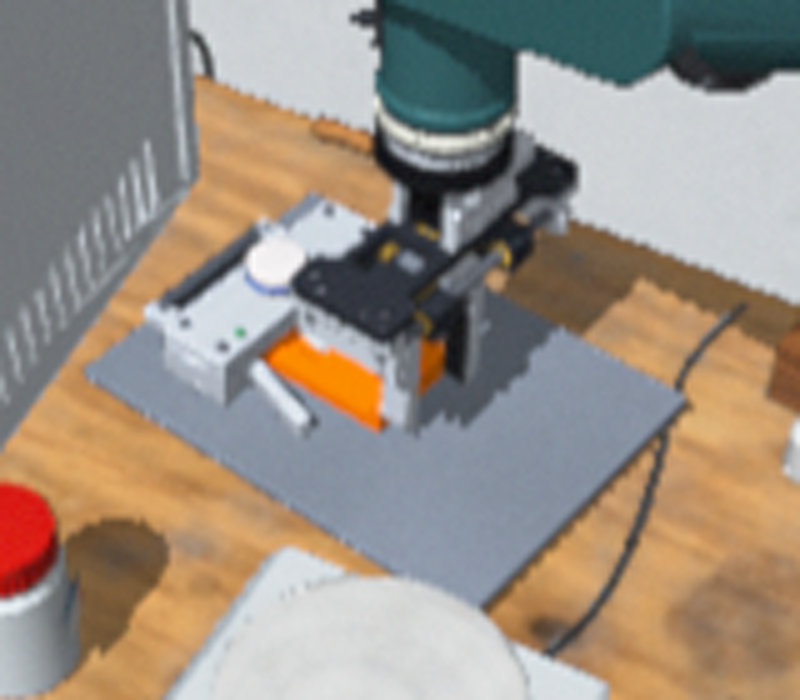

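```bash
python3 -m handwheel '{"delta_pos":[[0,4,0],[0,4,0],[0,4,0],[0,4,0],[0,4,0],[0,3,0],[0,2,0],[0,1,0]],"rotation":[[0,0,0],[0,0,0],[0,0,0],[0,0,0],[0,0,0],[0,0,0],[0,0,0],[0,0,0]],"claw":[0,0,0,0,0,0,0,0]}'
python3 -m handwheel '{"delta_pos":[[0,1,0],[0,1,0],[0,1,0],[0,0.5,0],[0,0.5,0],[0,0,0],[0,0,0],[0,0,0]],"rotation":[[0,0,0],[0,0,0],[0,0,0],[0,0,0],[0,0,0],[0,0,0],[0,0,0],[0,0,0]],"claw":[0,0,0,0,0,0,0,0]}'
python3 - <<'E'
from bench import robot
from h import *
print(toR([robot.get_obs()['tool_pos']],TH,T0))
s=robot.snapshot('scene');crop(s,250,90,410,230,5,'pics/scene24.png')
E
```

```text
time: 32.65
tool_pos: [0.5713, -0.1676, -0.0127]
ee_rot: [-3.141, 0.0, 1.412]
wrist_force: [-5.5, 1.5, 4.7]
width: 0.0467
time: 33.65
tool_pos: [0.5752, -0.1682, -0.0127]
ee_rot: [3.142, 0.0, 1.412]
wrist_force: [-4.7, 0.7, 3.7]
width: 0.0478
[[-18.20987341   0.76294767]]
```

View pics/scene24.png

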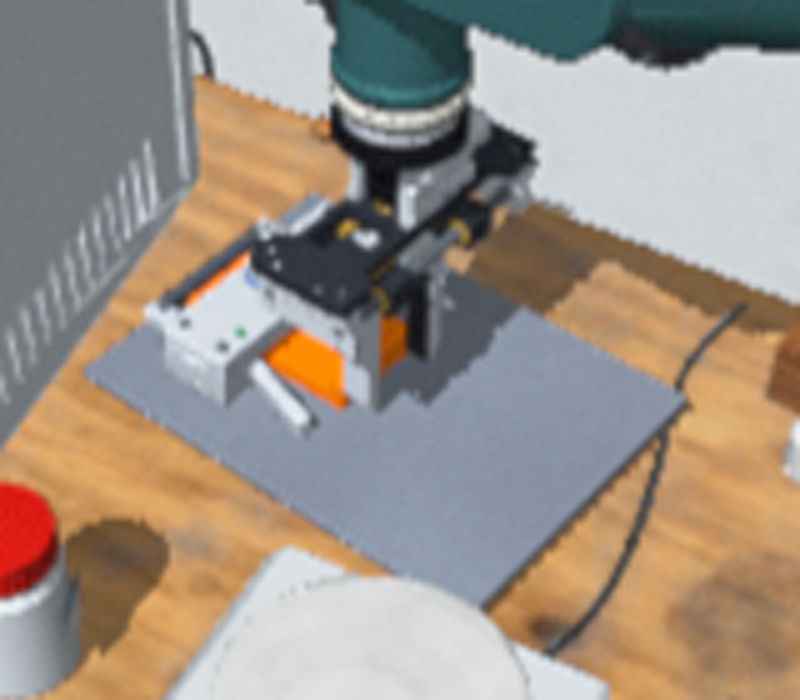

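```bash
python3 -m handwheel '{"delta_pos":[[0,0.5,0],[0,0.5,0],[0,0.5,0],[0,0.5,0],[0,0,0],[0,0,0],[0,0,0],[0,0,0]],"rotation":[[0,0,0],[0,0,0],[0,0,0],[0,0,0],[0,0,0],[0,0,0],[0,0,0],[0,0,0]],"claw":[0,0,0,0,0,0,0,0]}'
python3 -m handwheel '{"delta_pos":[[0,0.5,0],[0,0.5,0],[0,0.5,0],[0,0.5,0],[0,0,0],[0,0,0],[0,0,0],[0,0,0]],"rotation":[[0,0,0],[0,0,0],[0,0,0],[0,0,0],[0,0,0],[0,0,0],[0,0,0],[0,0,0]],"claw":[0,0,0,0,0,0,0,0]}'
```

```text
time: 34.7
tool_pos: [0.5772, -0.1685, -0.0127]
ee_rot: [-3.142, -0.0, 1.412]
wrist_force: [-5.2, 0.6, 3.2]
width: 0.0471
time: 35.7
tool_pos: [0.578, -0.1686, -0.0127]
ee_rot: [-3.139, -0.0, 1.412]
wrist_force: [-6.6, 2.5, 5.4]
width: 0.0471
```

```bash
python3 -m handwheel '{"delta_pos":[[0,0.5,0],[0,0.5,0],[0,0.5,0],[0,0.5,0],[0,0,0],[0,0,0],[0,0,0],[0,0,0]],"rotation":[[0,0,0],[0,0,0],[0,0,0],[0,0,0],[0,0,0],[0,0,0],[0,0,0],[0,0,0]],"claw":[0,0,0,0,0,0,0,0]}'
python3 - <<'E'
from bench import robot
from h import *
print(toR([robot.get_obs()['tool_pos']],TH,T0))
s=robot.snapshot('scene');crop(s,265,120,345,190,9,'pics/scene25.png')
E
```

```text
time: 36.7
tool_pos: [0.5778, -0.1685, -0.0127]
ee_rot: [-3.135, -0.0, 1.412]
wrist_force: [-12.3, 2.1, 8.4]
width: 0.0471
[[-15.58376249   0.80207775]]
```

View pics/scene25.png

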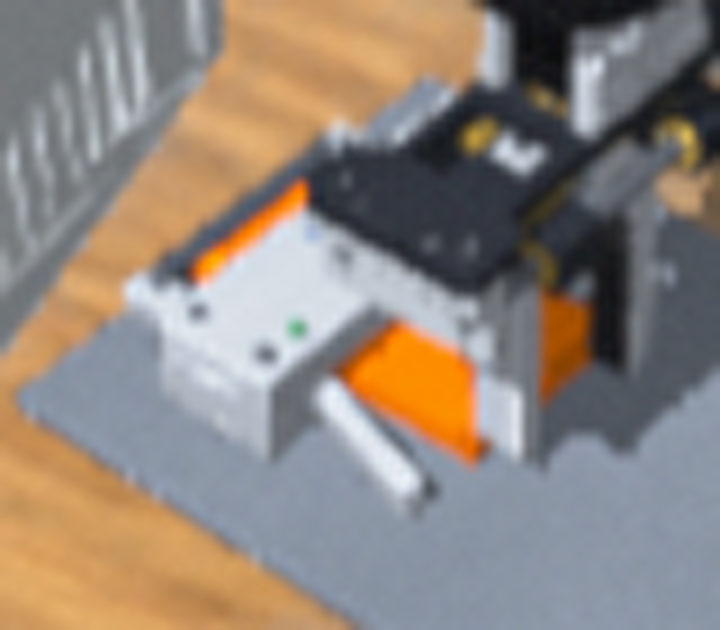

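The advance has stalled at reader x −15.6 mm, where it should with the tail at −8, and the force has risen to 12 N. The nose edge lies against the dark stop. I'll back off and check the whole reader.

```bash
python3 -m handwheel '{"delta_pos":[[0,-2,0],[0,-4,0],[0,-10,0],[0,-15,0],[0,-15,0],[0,-20,0],[0,-10,-20],[0,0,-40]],"rotation":[[0,0,0],[0,0,0],[0,0,0],[0,0,0],[0,0,0],[0,0,0],[0,0,0],[0,0,0]],"claw":[0,0,0,0,0,0,0,0]}'
python3 -m handwheel '{"delta_pos":[[0,0,-40],[0,0,-40],[0,0,-40],[0,-40,-30],[0,-40,-30],[-40,-30,0],[-40,0,0],[-40,0,0]],"rotation":[[0,0,0],[0,0,0],[0,0,0],[0,0,0],[0,0,0],[0,0,0],[0,0,0],[0,0,0]],"claw":[0,0,0,0,0,0,0,0]}'
python3 - <<'E'
from bench import robot
from h import *
s=robot.snapshot('wrist');cv2.imwrite('pics/wrist26.png',s['color'][...,::-1])
s=robot.snapshot('scene');crop(s,255,110,345,180,8,'pics/scene26.png')
s=robot.snapshot('side');crop(s,310,130,470,270,5,'pics/side26.png')
E
```

```text
time: 37.75
tool_pos: [0.504, -0.1562, 0.0455]
ee_rot: [-3.138, -0.001, 1.412]
wrist_force: [0.4, -0.5, 0.4]
width: 0.0472
time: 38.75
tool_pos: [0.3784, -0.2593, 0.2276]
ee_rot: [3.138, 0.001, 1.412]
wrist_force: [-0.0, 0.1, 0.3]
width: 0.0472
```

View pics/wrist26.png

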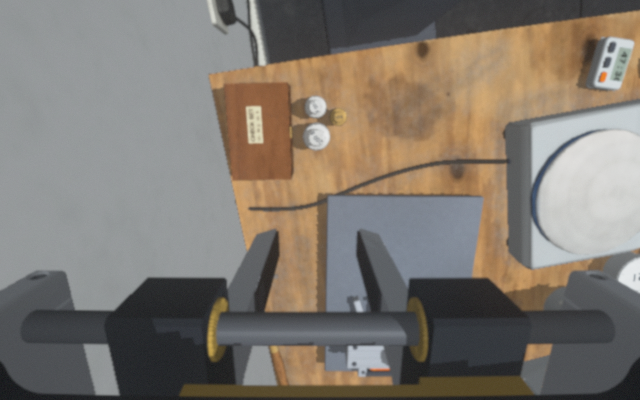

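View pics/scene26.png

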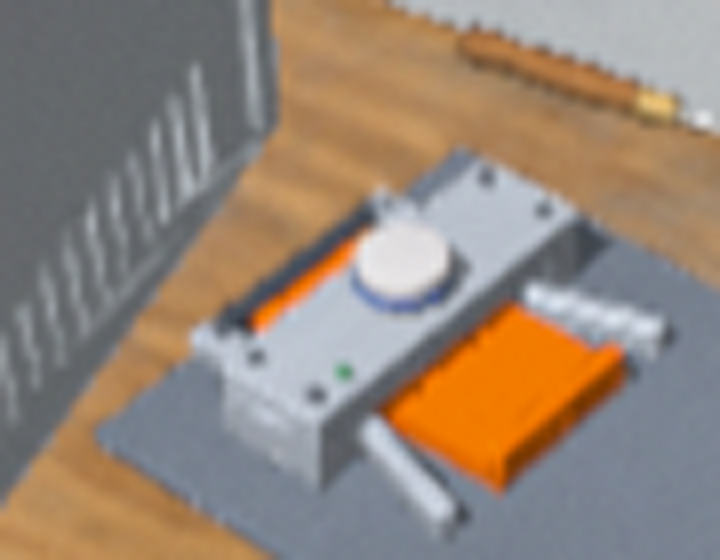

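View pics/side26.png

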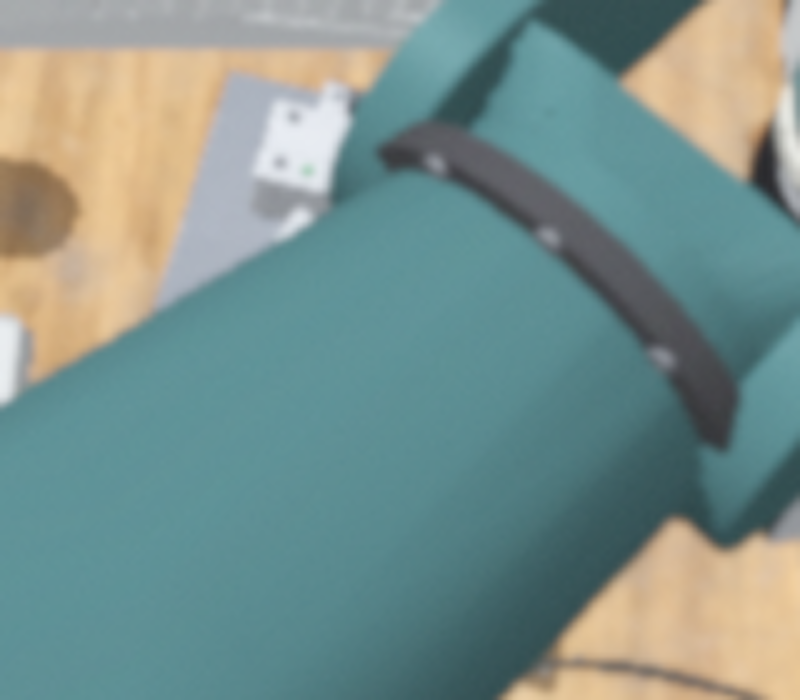

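Run:
```python
from bench import robot
from h import *
s=robot.snapshot('scene')
p=unc([(500,490),(627,375)],255,110,8)
print('tail bottom',toR(cast(s,p,.02),TH,T0))
p=unc([(502,450),(622,350)],255,110,8)
print('tail top',toR(cast(s,p,.04),TH,T0))
p=unc([(262,328),(355,248)],255,110,8)
print('nose top near stop',toR(cast(s,p,.03),TH,T0))
# check: expected pixel pos of stop top front edge & beam front bottom corners in crop
c,si=np.cos(TH),np.sin(TH)
W=lambda x,y,z:[(T0[0]+c*x-si*y)/1000,(T0[1]+si*x+c*y)/1000,z]
q=proj(s,[W(122,38,.03),W(122,0,.03),W(122,43,.034),W(-8,38,.02),W(-8,-38,.02),W(-8,38,.04),W(-8,-38,.04),W(45,78,.056),W(45,-78,.056),W(-165,110,.02),W(135,110,.02)])
print(((q-[255,110]+.5)*8-.5).round())
crop(s,275,130,315,160,16,'pics/scene27.png')
```

```text
tail bottom [[ -5.81748361  34.5563327 ]
 [ -4.61896713 -45.06000426]]
tail top [[ -5.50240047  33.00542625]
 [ -6.92963208 -37.89190178]]
nose top near stop [[115.8948506   33.44031386]
 [118.54411434 -24.86620261]]
[[243. 327.]
 [307. 277.]
 [233. 327.]
 [499. 498.]
 [623. 389.]
 [499. 460.]
 [624. 351.]
 [319. 424.]
 [582. 208.]
 [718. 825.]
 [ 93. 431.]]
```

View pics/scene27.png

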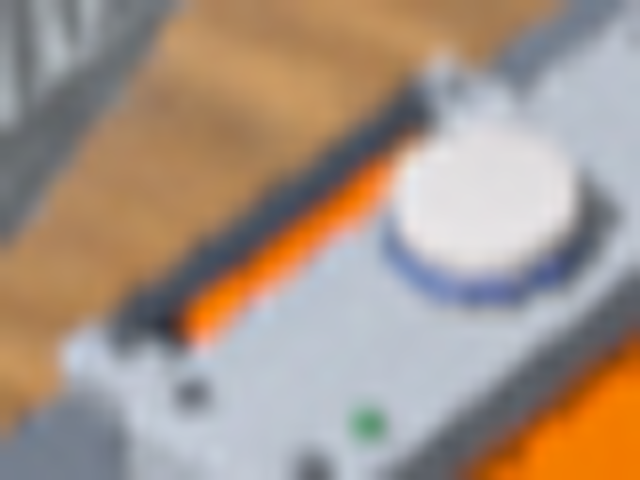

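Run:
```python
from bench import robot
o=robot.get_obs();print(o['time'],abs(o['qvel']).max(),o['wrist_force'])
print(robot.close_job())
```

```text
38.95 0.028818991888876332 [-0.61229619 -0.05581947  0.06041524]
the job is handed in; nothing more can be done
None
```

The sled is home: its nose is against the dark stop behind the bridge, and the job was handed in at about 39 s with the hand clear.

**What I did:** The sled started about 33 mm left of the lane and 0.27 rad askew. I squared and centred it by pushing its left side with both fingertips. Then I pushed it straight in on the tail wall until it stopped at the bar, where the force rose to about 12 N with no further travel.

**Last checks:**
- **Nose:** it meets the stop squarely along all the edge that can be seen.
- **Tail:** it measures at reader x −5 to −7 mm instead of −8 mm. That is within the 2–3 mm disagreement I had between the scene and side cameras.
- **Force:** the wrist force was about zero after I withdrew.
- **Weights:** all three still stood in their places in the last wrist picture. I did not check the tins or the vial again at the end, but the hand never went near them.

**What disagreed or could not be checked:**
- **Tip height:** the fingertips turned out to be about 35 mm above the reported tool position. Because of that, my first two side pushes passed over the plate without moving the sled, and I then worked from the observed tip height. The fingers did not appear to touch the chip in those passes.
- **Tail push:** there was an upward force on the tool of about 4 N, rising to 8 N as it pressed on the stop. The tips may have rubbed the board lightly.
- **Chip:** it is now under the bridge and out of view. It was last seen in its pocket shortly before the final push.

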